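# Dial the capsule chest's code and open its drawer

### The job

The coffee capsules are locked in the wooden chest on the sideboard. Facing its drawer, roll the three number wheels until the faces pointing squarely up read four, two, five pips from left to right, and only then pull the drawer all the way open. Leave the code showing, and leave the coffee things around the chest where they are.

Things in the scene. Friction and masses are not known exactly. Their poses are not given: they have to be found in the camera images.
- chest: Fixed chest of brown wood, 200 (x) x 240 (y) x 100 mm high; origin at the centre of its underside, z up; the white drawer front faces its -x. On its top three number wheels, 62 mm apart, turn on one brass axle along y, 155 mm above the sideboard, at its x = -35 mm, between two dark cheeks 50 mm long (x), 13 mm thick, at y = +-98.5 mm, tops 168 mm up. Facing the drawer, left is its +y.
- wheel_left (a joint): Turn (rad, endless, no detents, not wrapped) of the left wheel, at chest y = +62 mm. Six-sided drum, 30 mm wide (y), flat faces 30 mm from the axle, with one to six pips; at each of its six edges, midway between faces, a dark lug (6 mm thick, 30 mm wide) stands out radially to 46 mm from the axle. A fingertip pushing a lug rolls the wheel.
- left_axle (a point): Point on the axle at the centre of the left wheel, fixed to the chest. The wheel's number is the one on the face pointing straight up. Wheel joint 0 shows one pip; growing values roll the top away from the drawer side (to the chest's +x), each 1.047 rad showing the next number (1.047 two, 2.094 three, 3.142 four, 4.189 five, 5.236 six, 6.283 one again).
- left_top (a point): Fixed point of the chest 30 mm straight above the left axle point: where the centre of the face that is squarely up lies.
- left_code_face (a point): Centre of the face with four pips on the left wheel; it turns with the wheel, 30 mm from the axle.
- wheel_middle (a joint): Turn (rad, endless, no detents, not wrapped) of the middle wheel, at chest y = 0 mm. Same shape as the left wheel. On every wheel the faces are enamelled by number: one pip on white, two on yellow, three on red, four on blue, five on green, six on black. Friction about 0.07 N m, like the others; stays where left.
- middle_axle (a point): Point on the axle at the centre of the middle wheel, fixed to the chest. The wheel's number is the one on the face pointing straight up. Wheel joint 0 shows one pip; growing values roll the top away from the drawer side (to the chest's +x), each 1.047 rad showing the next number (1.047 two, 2.094 three, 3.142 four, 4.189 five, 5.236 six, 6.283 one again).
- middle_top (a point): Fixed point of the chest 30 mm straight above the middle axle point: where the centre of the face that is squarely up lies.
- middle_code_face (a point): Centre of the face with two pips on the middle wheel; it turns with the wheel, 30 mm from the axle.
- wheel_right (a joint): Turn (rad, endless, no detents, not wrapped) of the right wheel, at chest y = -62 mm. Same shape and friction as the others. With a number squarely up, two lugs stand 30 degrees either side of vertical.
- right_axle (a point): Point on the axle at the centre of the right wheel, fixed to the chest. The wheel's number is the one on the face pointing straight up. Wheel joint 0 shows one pip; growing values roll the top away from the drawer side (to the chest's +x), each 1.047 rad showing the next number (1.047 two, 2.094 three, 3.142 four, 4.189 five, 5.236 six, 6.283 one again).
- right_top (a point): Fixed point of the chest 30 mm straight above the right axle point: where the centre of the face that is squarely up lies.
- right_code_face (a point): Centre of the face with five pips on the right wheel; it turns with the wheel, 30 mm from the axle.
- drawer (a joint): How far the chest's white-fronted drawer is pulled out (m) along the chest's -x: 0 shut, 0.10 at its stop. Slides with about 2 N of friction and stays where left. It holds coffee capsules that stay in it.
- drawer_handle (a point): Centre of the drawer's brass bar handle, 10 mm thick, 100 mm long along the chest's y, axis 85 mm above the sideboard and 54 mm out from the drawer's front face; free space above, below and 49 mm between bar and front, end posts at +-50 mm.
- tray: Fixed round aluminium tray, 280 mm across, 13 mm high at the rim, floor 6 mm high; origin at the centre of its underside.
- cup_a: Lidded white porcelain cup with blue lid, 78 mm across, 80 mm high, loose on the tray; origin at the centre of its underside. To be left alone.
- cup_b: Second lidded porcelain cup, 78 mm across, 80 mm high, loose on the tray; origin at the centre of its underside. To be left alone.
- sugar_bowl: Closed amber glass sugar bowl, 92 mm across, 85 mm high, loose on the tray; origin at the centre of its underside. To be left alone.
- cezve: Steel cezve, 88 mm across, 70 mm high, with a wooden handle rising along its own +x to 150 mm out and 100 mm up, loose; origin at the centre of its underside. To be left alone.
- coaster: Round light-wood coaster, 96 mm across, 10 mm thick, loose; origin at the centre of its underside. To be left alone.

How it is judged:
On the way, in this order (a step that is already met when the one before it is completed fails the run):
1. with the drawer still shut, the wheels show four, two, five squarely up and are still (distance between left_code_face and left_top below 0.006 m and distance between middle_code_face and middle_top below 0.006 m and distance between right_code_face and right_top below 0.006 m and velocity of joint wheel_left between -0.3 and 0.3 rad/s and velocity of joint wheel_middle between -0.3 and 0.3 rad/s and velocity of joint wheel_right between -0.3 and 0.3 rad/s and value of joint drawer below 0.012 m), for 0.2 s.
2. the drawer is pulled all the way open (value of joint drawer above 0.09 m), for 0.2 s.
At the end, for the whole second after the job is handed in: The wheels show four, two, five pips (left to right, facing the drawer) squarely up, each face centre within 6 mm (about 11 degrees) of its top point, and the drawer is out by more than 90 of its 100 mm; all at rest (distance between left_code_face and left_top below 0.006 m and distance between middle_code_face and middle_top below 0.006 m and distance between right_code_face and right_top below 0.006 m and velocity of joint wheel_left between -0.3 and 0.3 rad/s and velocity of joint wheel_middle between -0.3 and 0.3 rad/s and velocity of joint wheel_right between -0.3 and 0.3 rad/s and value of joint drawer above 0.09 m and velocity of joint drawer between -0.02 and 0.02 m/s); the robot touches nothing.
It fails at once if the drawer is pulled out more than 12 mm while the wheels do not show the code (value of joint drawer above 0.012 m and not (distance between left_code_face and left_top below 0.006 m and distance between middle_code_face and middle_top below 0.006 m and distance between right_code_face and right_top below 0.006 m)).
It fails at once if a cup, the sugar bowl, the cezve or the coaster is shifted by more than 30 mm or tipped (distance of any of cup_a, cup_b, sugar_bowl, cezve, coaster from where it was at the start of the episode above 0.03 m or angle between any of cup_a, cup_b, sugar_bowl, cezve, coaster's own z axis and vertical above 0.4 rad).
It also fails if it takes over 72 s, if anything falls off the work surface, if the arm or the gripper's body presses on something with over 40 N, if the wrist force passes 120 N, or if a joint passes its speed limit or range.

### The arm

A 6-joint arm with a two-finger parallel gripper is mounted at the origin on the work surface. World frame = base frame: x ahead of the robot, y to its left, z up, the work surface at z = 0. Lengths are in m, angles in rad, forces in N, time in s.
With the tool pointing down it reaches from about 0.375 to 0.925 m from the base axis. Payload 5.7 kg.
Tool frame: the origin (TCP) lies on the centre line of the jaws, within the pads' length; the fingertips stand 25 mm ahead of it and the grasp point (between the pads) lies 6 mm ahead of it (ctrl.tip_reach is the distance from the TCP to the fingertips, in m); z points along the fingers, y is the direction in which the jaws open and shut (so a half turn about z gives the same grasp; the last joint's range is limited). The gripper opens to 85 mm and grips with 20 to 120 N. Pads are 22 mm wide; open, the fingers measure 114 mm over their backs; the gripper's body (76 mm by 85 mm) begins 54 mm behind the grasp point. The pads swing forward as they close: fully open they stand 13 mm farther back than shut.
Start: joints at [1.028, 0.359, 1.51, -0, 1.272, -0.115], TCP at [0.249, 0.546, 0.23] pointing down, gripper open.
Joint ranges: [-2.97, 2.97], [-1.01, 2.36], [0.21, 2.38], [-0.96, 4.11], [0.2, 2.71], [-2.98, 2.98]. Speed limits (rad/s): [2.39, 2.39, 3.14, 3.14, 3.14, 3.14].

### API

Orientations are given as a rotation vector (axis times angle).
In Python, from station import ctrl, optics, workorder gives the robot as it stands. The module is installed in compiled form; this text tells all that it offers.
- The arm moves only by the shell command python3 -m inch 'ROWS' [FORCE]. ROWS is JSON, a list of rows, each an object with "dr": the turn, a rotation vector about the world's x, y, z in degrees, a list of three; "translation": the shift along the world's x, y, z in mm, a list of three; "gripper": the closure in counts, from 0 (fully open) to 255 (shut). In form: [{"dr": [ax, ay, az], "translation": [tx, ty, tz], "gripper": gripper}, ...]. A call has exactly 10 rows; each row shifts and turns the pose as measured when the row begins; what a row does not reach is not made up. A row lasts 1/12 s, in which the tool goes at most 41.7 mm and 7.16 degrees, less where a joint would pass 70% of its speed; a pose out of reach is approached as far as the arm can. A call is refused whole if a number of a shift passes 41.7 or a number of a turn 7.16, either way. A call with a gripper value outside its range is refused whole. The fingers move at their own pace and stop on an object; FORCE is the grip in N (left out, the last holds). Time passes only in rows, so rows that do not move let the fingers close, or fill a call up. It gives the time, the measured TCP pose, the force and the opening at its end, in the units of the state.
- ctrl.get_obs(): the state, without advancing time (a new reading comes with each control period).
- optics.capture(name): name is "scene" or "top" or "wrist"; returns the picture (400x640x3 uint8, blue, green, red); there is no depth.
- optics.camera_params(name): a dict with "K" (3x3 intrinsics, pixels), "R" (3x3) and "t" (3): a world point X has camera coordinates R X + t. Camera axes: x right, y down, z forward; pixel columns grow to the right and rows downward; lengths in m; the calibration is good to about 2 mm. The wrist camera is an equidistant fisheye: a pixel r from the principal point sees the ray r / f radians off the axis. A picture is of the moment at which its call begins: read the wrist's pose just before it. camera_params takes no time and is no camera call; for the wrist camera it gives the pose at the moment of the call.
- workorder.close_job(): hands the job in, once; it reports no verdict.
Trained networks look in the newest picture that a camera, given by its name, has taken for a name from the list of things; names that differ only in an ending like _2 or _b are one class to them, and where a whole thing is asked for, a point or a joint stands for the part that bears it (a point fixed in the world has none). Each returns a list of dicts, best first, with "p" (0 to 1); they miss things now and then, are a little off and sometimes report something else, mostly with a low value. They report only what shows in the picture. A call takes as long as a camera call.
- optics.cut_out(target, camera): "pixels" (400x640 bool, what is visible of it) and "uv" ([column, row] in pixels, amid what is visible of it).
- optics.tip_of(target, camera): "uv" ([column, row] in pixels: a listed point, or the origin of a listed thing).
The state is a dict: "t": time; "qpos": joint angles; "joint_vel": joint speeds; "effort": joint torques, N m; "tcp_pos": TCP position; "tcp_rot": TCP orientation; "contact_force": force on the tool from outside, world axes, zero at the start; "wrist_torque": the same for the moment, N m; "gripper_width": finger opening in m.
Only numpy, scipy, OpenCV 4.12 (cv2) and the standard library are available. Lean on these libraries where they do the work, as an engineer would, in place of code of your own. Each camera call takes 0.05 s, during which the arm holds its last target.

## Working session

There is one attempt and no reset: what is moved stays moved. The work goes in short steps, Python scripts to look and compute and a shell command to move; the robot and the scene stay as the last step left them, time stands still between calls to the robot, and variables do not carry over. Pictures are saved under pics/ and viewed, and the job is handed in when it is done.

```bash
ls; mkdir -p pics
python3 - <<'E'
from station import ctrl, optics
import cv2
o=ctrl.get_obs()
for k,v in o.items(): print(k,v)
print(ctrl.tip_reach)
for n in("scene","top","wrist"):
    im=optics.capture(n); cv2.imwrite(f"pics/{n}0.png",im)
    p=optics.camera_params(n); print(n,p)
E
```

```text
pics
t 0.0
qpos [ 1.02790681e+00  3.59530538e-01  1.51144447e+00 -2.02224181e-05
  1.27251334e+00 -1.15098069e-01]
joint_vel [-0.00073731  0.00041302 -0.00076094 -0.0011308   0.00050284  0.00068947]
effort [-4.33137073e-03 -5.27610326e+01 -2.78622633e+01 -3.77705992e-04
  1.30836497e-02 -5.95864299e-05]
tcp_pos [0.24856861 0.54532599 0.22943382]
tcp_rot [-6.66725447e-01 -3.06942022e+00  2.82731489e-03]
contact_force [-0.80014211  0.19419295  0.03638428]
wrist_torque [ 0.02461284 -0.01432438  0.02831755]
gripper_width 0.08564338916731122
0.025
scene {'K': array([[388.8598482 ,   0.        , 318.8462224 ],
       [  0.        , 388.8598482 , 197.25874986],
       [  0.        ,   0.        ,   1.        ]]), 'R': array([[ 0.19888994,  0.97982294,  0.01974341],
       [ 0.59404236, -0.1045101 , -0.79761602],
       [-0.77945908,  0.17036623, -0.60284234]]), 't': array([-0.13100813, -0.21720158,  1.55754789])}
top {'K': array([[378.90368747,   0.        , 318.54210895],
       [  0.        , 378.90368747, 195.45977669],
       [  0.        ,   0.        ,   1.        ]]), 'R': array([[ 0.02307404, -0.99972257, -0.00473076],
       [-0.99461367, -0.02247731, -0.10118508],
       [ 0.10105067,  0.00704002, -0.99485637]]), 't': array([0.00972922, 0.58215393, 1.16175625])}
wrist {'K': array([[309.70691629,   0.        , 326.85220604],
       [  0.        , 309.70691629, 194.29368551],
       [  0.        ,   0.        ,   1.        ]]), 'R': array([[ 4.14566737e-01,  9.10018466e-01, -9.01688837e-04],
       [ 8.68656933e-01, -3.95428418e-01,  2.98448487e-01],
       [ 2.71237081e-01, -1.24510074e-01, -9.54425318e-01]]), 't': array([-0.59884325, -0.03888928,  0.37965824])}
```

View pics/scene0.png

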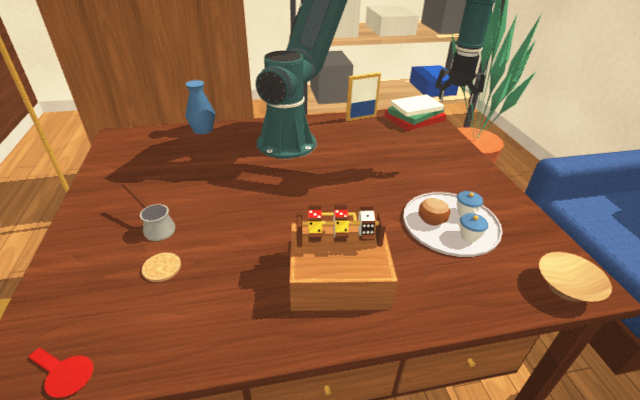

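View pics/top0.png

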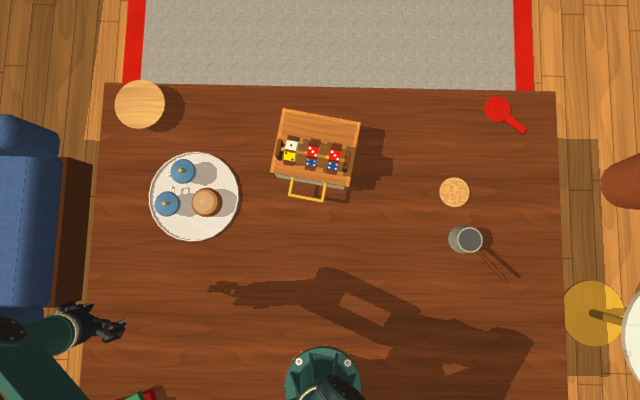

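View pics/wrist0.png

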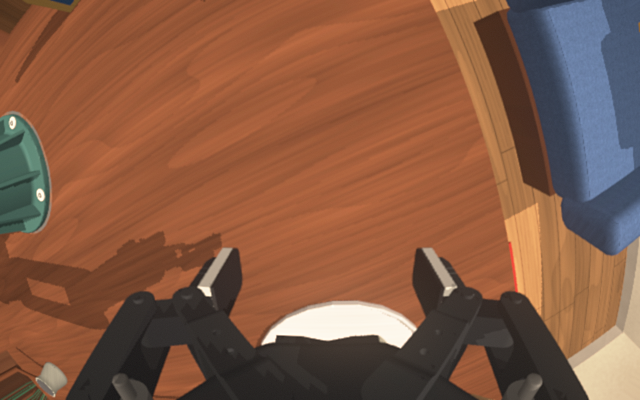

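The scene camera shows the chest at about (342,265) with the wheels at (315,222), (341,220) and (367,223). In the top view the chest is at (318,148) with its handle towards the robot at (307,198). The tray is at the left (195,196); the cezve and coaster are at the right. Next I fit the chest pose.

```bash
cat > h.py <<'E'
import numpy as np, cv2
from station import ctrl, optics
from scipy.optimize import least_squares
from scipy.spatial.transform import Rotation as Rn
def proj(p,X):
    c=p["R"]@np.asarray(X)+p["t"]; return (p["K"]@(c/c[2]))[:2]
PTS={"left_axle":(-.035,.062,.155),"middle_axle":(-.035,0,.155),"right_axle":(-.035,-.062,.155),
"left_top":(-.035,.062,.185),"middle_top":(-.035,0,.185),"right_top":(-.035,-.062,.185),"chest":(0,0,0)}
def c2w(pose,X):
    x,y,a=pose; c,s=np.cos(a),np.sin(a); return np.array([x+c*X[0]-s*X[1],y+s*X[0]+c*X[1],X[2]])
E
python3 - <<'E'
from h import *
obs=[]
for cam in("scene","top"):
    optics.capture(cam); p=optics.camera_params(cam)
    for n in list(PTS)+["drawer_handle","left_code_face","middle_code_face","right_code_face"]:
        r=optics.tip_of(n,cam)
        print(cam,n,[(np.round(d["uv"],1),round(d["p"],2)) for d in r[:2]])
        if r and n in PTS and r[0]["p"]>.4: obs.append((p,n,np.array(r[0]["uv"])))
        if r and n=="drawer_handle" and r[0]["p"]>.4: obs.append((p,n,np.array(r[0]["uv"])))
P=dict(PTS); 
f=lambda v:np.concatenate([proj(p,c2w(v[:3],PTS.get(n,(-.1-v[3],0,.085))))-uv for p,n,uv in obs])
s=least_squares(f,[.75,0,0,.054],loss="soft_l1"); print(s.x,s.cost)
for (p,n,uv),r in zip(obs,f(s.x).reshape(-1,2)): print(n,r.round(1))
print(ctrl.get_obs()["t"])
E
python3 - <<'E'
import cv2
t=cv2.imread('pics/top0.png')[95:215,255:375]; s=cv2.imread('pics/scene0.png')[190:320,270:410]
cv2.imwrite('pics/z0.png',cv2.hconcat([cv2.resize(t,(400,400),interpolation=2),cv2.resize(s,(400,400),interpolation=2)]))
E
```

```text
scene left_axle [(array([365.4, 221.7]), 0.64), (array([342. , 213.8]), 0.44)]
scene middle_axle [(array([338.5, 221.7]), 0.74)]
scene right_axle [(array([315.3, 223.4]), 0.77), (array([365.5, 225.1]), 0.23)]
scene left_top [(array([367.4, 210.4]), 0.88), (array([462.5, 211.6]), 0.64)]
scene middle_top [(array([340.8, 213.3]), 0.97), (array([312.8, 225.3]), 0.49)]
scene right_top [(array([312.5, 213.9]), 0.87), (array([159.6, 232.9]), 0.51)]
scene chest [(array([337. , 276.2]), 0.87)]
scene drawer_handle [(array([334.6, 218.1]), 0.42)]
scene left_code_face []
scene middle_code_face [(array([341., 229.]), 0.68), (array([450. , 225.2]), 0.48)]
scene right_code_face [(array([429.3, 220. ]), 0.31)]
top left_axle [(array([288.6, 150. ]), 0.93)]
top middle_axle [(array([311. , 153.6]), 0.84)]
top right_axle [(array([336.7, 158.3]), 0.96)]
top left_top [(array([289.6, 146.8]), 0.97)]
top middle_top [(array([312.4, 153.5]), 0.61), (array([463.7, 241. ]), 0.52)]
top right_top [(array([335.5, 155.9]), 0.55)]
top chest [(array([317.8, 152.5]), 0.93)]
top drawer_handle [(array([304.9, 200.3]), 0.68)]
top left_code_face [(array([290.6, 155.3]), 0.88)]
top middle_code_face [(array([314.8, 143.5]), 0.55)]
top right_code_face [(array([333.3, 167.1]), 0.91), (array([192.8, 195.5]), 0.33)]
[ 0.72027392  0.03691523 -0.1600631   0.05916879] 20.751253022563375
left_axle [-0.2  1. ]
middle_axle [1.1 1.3]
right_axle [-1.4 -0.1]
left_top [-1.   2.7]
middle_top [-0.5  0.1]
right_top [ 1.6 -0.2]
chest [0.6 1.3]
drawer_handle [ 0.  -5.3]
left_axle [2.3 0.6]
middle_axle [1.3 0.9]
right_axle [-2.9  0.1]
left_top [0.5 1.4]
middle_top [-0.3 -1.3]
right_top [-1.3  0.3]
chest [-2.5  1.5]
drawer_handle [ 0.3 -0.8]
1.35
```

View pics/z0.png

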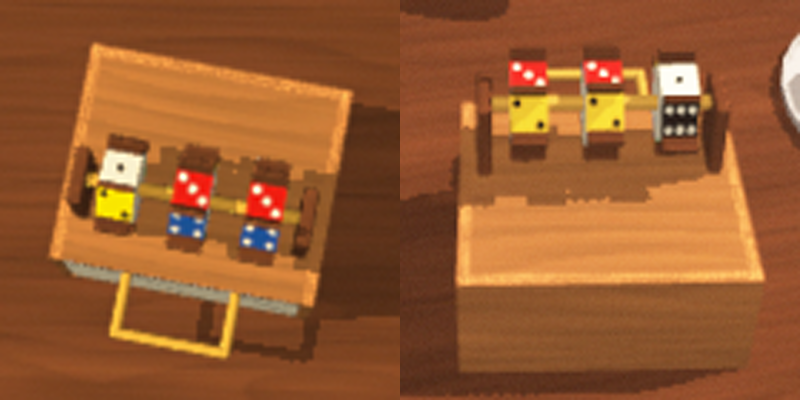

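The left wheel shows 1 (slightly rolled to the back) with 2 in front. The middle and right wheels lie between 3 and 2, with blue 4 in front. I fit pose and angles by rendering the drums.

```bash
cat > wf.py <<'E'
from h import *
COL=[(225,225,225),(20,215,240),(30,30,215),(165,80,25),(50,140,40),(25,25,25)]
LUG=(30,50,85)
def polys(th,yc):
    out=[]
    R=.030; rc=R/np.cos(np.pi/6)
    P=lambda r,f,y,t=0:np.array([-.035+r*np.sin(f)+t*np.cos(f),yc+y,.155+r*np.cos(f)-t*np.sin(f)])
    for k in range(6):
        f=th-k*np.pi/3
        out.append((COL[k],[P(rc,f-np.pi/6,-.015),P(rc,f+np.pi/6,-.015),P(rc,f+np.pi/6,.015),P(rc,f-np.pi/6,.015)]))
        g=f+np.pi/6
        for t in(-.003,.003):
            out.append((LUG,[P(.034,g,-.015,t),P(.046,g,-.015,t),P(.046,g,.015,t),P(.034,g,.015,t)]))
        out.append((LUG,[P(.046,g,-.015,-.003),P(.046,g,.015,-.003),P(.046,g,.015,.003),P(.046,g,-.015,.003)]))
        for y in(-.015,.015):
            out.append((LUG,[P(.034,g,y,-.003),P(.046,g,y,-.003),P(.046,g,y,.003),P(.034,g,y,.003)]))
    for y in(-.015,.015): out.append(((150,150,150),[P(rc,th+np.pi/6+k*np.pi/3,y) for k in range(6)]))
    return out
def render(p,pose,th,yc,duv,box,S=4):
    x0,y0,w,h=box; im=np.zeros((h*S,w*S,3),np.uint8); m=np.zeros((h*S,w*S),np.uint8)
    L=[]
    for c,q in polys(th,yc):
        W=np.array([c2w(pose,X) for X in q]); C=W@p["R"].T+p["t"]
        L.append((np.linalg.norm(C.mean(0)),c,C,q))
    # painter with back-face culling relative to wheel centre for drum faces
    for d,c,C,q in sorted(L,key=lambda z:-z[0]):
        uv=C@p["K"].T; uv=uv[:,:2]/uv[:,2:]+duv
        pts=np.round((uv-[x0,y0]+.5)*S*16-8).astype(np.int32)
        cv2.fillConvexPoly(im,pts,c,shift=4); cv2.fillConvexPoly(m,pts,255,shift=4)
    return cv2.resize(im,(w,h),interpolation=cv2.INTER_AREA).astype(float),cv2.resize(m,(w,h),interpolation=cv2.INTER_AREA)/255.
def fitwheel(img,p,pose,yc,ths,search=2.0,R=26):
    c=proj(p,c2w(pose,(-.035,yc,.155))); box=(int(c[0])-R,int(c[1])-R,2*R,2*R)
    crop=img[box[1]:box[1]+2*R,box[0]:box[0]+2*R].astype(float)
    res=[]
    for th in ths:
        best=1e18
        for du in np.arange(-search,search+.1,1):
            for dv in np.arange(-search,search+.1,1):
                im,m=render(p,pose,th,yc,(du,dv),box,2)
                e=np.minimum(np.abs(im-crop).sum(2),250); s=(e*m).sum()/m.sum()
                if s<best: best=s;b=(du,dv)
        res.append((best,th,b))
    return sorted(res,key=lambda r:r[0])
if __name__=="__main__":
    import sys
    pose=(.7203,.0369,-.160)
    for cam in sys.argv[2:]:
        img=cv2.imread(f"pics/{cam}{sys.argv[1]}.png"); p=optics.camera_params(cam)
        for n,y in(("L",.062),("M",0),("R",-.062)):
            r=fitwheel(img,p,pose,y,np.radians(np.arange(0,360,5)))
            print(cam,n,[(int(round(np.degrees(a[1]))),round(a[0]),a[2]) for a in r[:5]])
E
time python3 wf.py 0 top scene
```

```text
top L [(20, 92, (np.float64(0.0), np.float64(0.0))), (15, 93, (np.float64(0.0), np.float64(0.0))), (10, 95, (np.float64(0.0), np.float64(-1.0))), (5, 99, (np.float64(0.0), np.float64(-2.0))), (25, 102, (np.float64(0.0), np.float64(1.0)))]
top M [(120, 86, (np.float64(0.0), np.float64(-1.0))), (125, 88, (np.float64(0.0), np.float64(0.0))), (115, 97, (np.float64(0.0), np.float64(-2.0))), (130, 98, (np.float64(0.0), np.float64(1.0))), (135, 108, (np.float64(0.0), np.float64(1.0)))]
top R [(120, 89, (np.float64(0.0), np.float64(-1.0))), (125, 91, (np.float64(0.0), np.float64(-1.0))), (130, 96, (np.float64(0.0), np.float64(0.0))), (115, 101, (np.float64(0.0), np.float64(-2.0))), (135, 104, (np.float64(0.0), np.float64(1.0)))]
scene L [(20, 98, (np.float64(0.0), np.float64(0.0))), (15, 99, (np.float64(0.0), np.float64(1.0))), (25, 103, (np.float64(0.0), np.float64(-1.0))), (30, 104, (np.float64(0.0), np.float64(-2.0))), (10, 107, (np.float64(0.0), np.float64(1.0)))]
scene M [(125, 84, (np.float64(0.0), np.float64(0.0))), (120, 85, (np.float64(1.0), np.float64(1.0))), (130, 85, (np.float64(0.0), np.float64(-2.0))), (115, 98, (np.float64(1.0), np.float64(2.0))), (135, 98, (np.float64(0.0), np.float64(-2.0)))]
scene R [(125, 82, (np.float64(0.0), np.float64(0.0))), (120, 83, (np.float64(0.0), np.float64(1.0))), (130, 86, (np.float64(0.0), np.float64(-1.0))), (135, 95, (np.float64(0.0), np.float64(-2.0))), (115, 101, (np.float64(1.0), np.float64(2.0)))]
real	1m0.589s
user	0m59.704s
sys	0m0.269s
```

```bash
cat > d.py <<'E'
# usage: d.py dx_from_axle_mm chest_y_mm tip_h_above_axle_mm  -> remaining shift of TCP in world mm, yaw error
from h import *
import sys
POSE=(.7203,.0369,-.160)
o=ctrl.get_obs(); R=Rn.from_rotvec(o["tcp_rot"]); M=R.as_matrix()
tip=o["tcp_pos"]+M[:,2]*ctrl.tip_reach
c,s=np.cos(POSE[2]),np.sin(POSE[2])
d=tip[:2]-np.array(POSE[:2]); loc=np.array([c*d[0]+s*d[1]+.035,-s*d[0]+c*d[1],tip[2]-.155])*1000
print("t",round(o["t"],2),"tcp",(o["tcp_pos"]*1000).round(1),"tip rel axle (chest frame)",loc.round(1),"F",o["contact_force"].round(1),"w",round(o["gripper_width"]*1000,1))
X=np.array([c,s,0]); yaw=np.degrees(np.arctan2(M[1,0],M[0,0])); e=(np.degrees(POSE[2])-yaw+90)%180-90
print("tool x yaw",yaw.round(1),"turn to align",e.round(1),"tilt",M[:,2].round(3), "chest x dir in world",X.round(3))
if len(sys.argv)>3:
    t=np.array([float(a) for a in sys.argv[1:4]])/1000
    W=c2w(POSE,(-.035+t[0],t[1],.155+t[2])); print("shift mm",((W-tip)*1000).round(1))
E
python3 d.py -32 -62 60
```

```text
t 1.35 tcp [248.9 545.9 230.3] tip rel axle (chest frame) [-511.5  427.4   50.3] F [-0.4 -0.9  1.3] w 85.3
tool x yaw 155.5 turn to align 15.3 tilt [-0. -0. -1.] chest x dir in world [ 0.987 -0.159  0.   ]
shift mm [ 395.4 -559.5    9.7]
```

```bash
python3 -m inch '[{"dr":[0,0,1.5],"translation":[19,-26,4],"gripper":255},{"dr":[0,0,1.5],"translation":[20,-28,2],"gripper":255},{"dr":[0,0,1.5],"translation":[20,-28,2],"gripper":255},{"dr":[0,0,1.5],"translation":[20,-28,2],"gripper":255},{"dr":[0,0,1.5],"translation":[20,-28,0],"gripper":255},{"dr":[0,0,1.5],"translation":[20,-28,0],"gripper":255},{"dr":[0,0,1.5],"translation":[20,-28,0],"gripper":255},{"dr":[0,0,1.5],"translation":[20,-28,0],"gripper":255},{"dr":[0,0,1.5],"translation":[20,-28,0],"gripper":255},{"dr":[0,0,1.5],"translation":[20,-28,0],"gripper":255}]' 40; python3 d.py -42 -62 60
```

```text
t: 2.18
tcp_pos: [0.4508, 0.2622, 0.2417]
tcp_rot: [0.223, 3.133, 0.009]
contact_force: [0.9, -0.1, 0.3]
gripper_width: -0.0001
t 2.18 tcp [450.8 262.2 241.7] tip rel axle (chest frame) [-267.   179.7   61.7] F [ 0.9 -0.1  0.3] w -0.1
tool x yaw 171.8 turn to align -1.0 tilt [ 0.001  0.006 -1.   ] chest x dir in world [ 0.987 -0.159  0.   ]
shift mm [ 183.6 -274.4   -1.7]
```

```bash
python3 -m inch '[{"dr":[0,0,-0.1],"translation":[20,-30,0],"gripper":255},{"dr":[0,0,-0.1],"translation":[20,-30,0],"gripper":255},{"dr":[0,0,-0.1],"translation":[20,-30,0],"gripper":255},{"dr":[0,0,-0.1],"translation":[20,-30,0],"gripper":255},{"dr":[0,0,-0.1],"translation":[20,-30,0],"gripper":255},{"dr":[0,0,-0.1],"translation":[20,-30,0],"gripper":255},{"dr":[0,0,-0.1],"translation":[20,-30,0],"gripper":255},{"dr":[0,0,-0.1],"translation":[20,-30,0],"gripper":255},{"dr":[0,0,-0.1],"translation":[20,-30,0],"gripper":255},{"dr":[0,0,-0.1],"translation":[6,-8,0],"gripper":255}]' 40; python3 d.py -42 -62 60
python3 - <<'E'
from h import *
for n in("scene","top","wrist"): cv2.imwrite(f"pics/{n}1.png",optics.capture(n))
a=cv2.imread("pics/scene1.png")[130:330,240:440]; b=cv2.imread("pics/top1.png")[90:230,240:380]
cv2.imwrite("pics/z1.png",cv2.hconcat([cv2.resize(a,(400,400)),cv2.resize(b,(400,400))]))
E
```

```text
t: 3.02
tcp_pos: [0.647, -0.0361, 0.2433]
tcp_rot: [0.254, 3.124, 0.008]
contact_force: [0.8, 0.3, 0.8]
gripper_width: 0.0
t 3.02 tcp [647.  -36.1 243.3] tip rel axle (chest frame) [-25.6 -83.6  63.3] F [0.8 0.3 0.8] w 0.0
tool x yaw 170.7 turn to align 0.1 tilt [ 0.007  0.005 -1.   ] chest x dir in world [ 0.987 -0.159  0.   ]
shift mm [-12.8  23.9  -3.3]
```

View pics/z1.png

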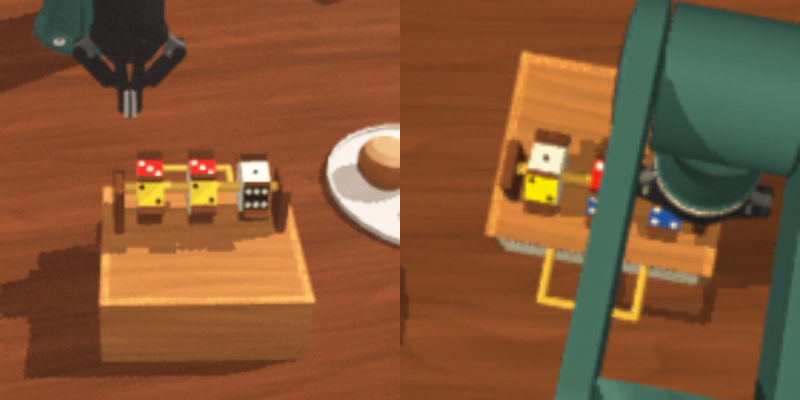

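View pics/wrist1.png

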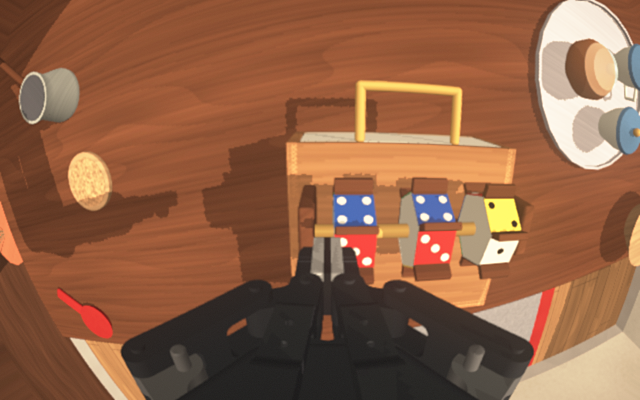

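The gripper is above the right wheel, off by the printed shift. Correct that, then descend on the drawer side of the lug.

```bash
python3 -m inch '[{"dr":[0,0,0],"translation":[-6,12,0],"gripper":255},{"dr":[0,0,0],"translation":[-6,12,0],"gripper":255},{"dr":[0,0,0],"translation":[-2,1,-3],"gripper":255},{"dr":[0,0,0],"translation":[0,0,0],"gripper":255},{"dr":[0,0,0],"translation":[0,0,-8],"gripper":255},{"dr":[0,0,0],"translation":[0,0,-8],"gripper":255},{"dr":[0,0,0],"translation":[0,0,-5],"gripper":255},{"dr":[0,0,0],"translation":[0,0,0],"gripper":255},{"dr":[0,0,0],"translation":[0,0,0],"gripper":255},{"dr":[0,0,0],"translation":[0,0,0],"gripper":255}]'; python3 d.py -42 -62 36
```

```text
t: 4.0
tcp_pos: [0.6225, 0.0046, 0.2158]
tcp_rot: [-0.239, -3.131, -0.016]
contact_force: [0.4, 0.4, -0.4]
gripper_width: -0.0001
t 4.0 tcp [622.5   4.6 215.8] tip rel axle (chest frame) [-56.4 -47.2  35.8] F [ 0.4  0.4 -0.4] w -0.1
tool x yaw 171.3 turn to align -0.4 tilt [-0.001  0.01  -1.   ] chest x dir in world [ 0.987 -0.159  0.   ]
shift mm [ 11.9 -16.9   0.2]
```

```bash
python3 -m inch '[{"dr":[0,0,-0.4],"translation":[6,-8,0],"gripper":255},{"dr":[0,0,0],"translation":[5,-8,0],"gripper":255},{"dr":[0,0,0],"translation":[0,0,0],"gripper":255},{"dr":[0,0,0],"translation":[0,0,0],"gripper":255},{"dr":[0,0,0],"translation":[7,-1,0],"gripper":255},{"dr":[0,0,0],"translation":[7,-1,0],"gripper":255},{"dr":[0,0,0],"translation":[7,-1,0],"gripper":255},{"dr":[0,0,0],"translation":[7,-1,0],"gripper":255},{"dr":[0,0,0],"translation":[0,0,0],"gripper":255},{"dr":[0,0,0],"translation":[0,0,0],"gripper":255}]'; python3 d.py 8 -62 36
```

```text
t: 4.83
tcp_pos: [0.6683, -0.0197, 0.2167]
tcp_rot: [0.255, 3.129, 0.015]
contact_force: [-0.4, 0.7, -0.5]
gripper_width: 0.0003
t 4.83 tcp [668.3 -19.7 216.7] tip rel axle (chest frame) [ -7.3 -63.9  36.7] F [-0.4  0.7 -0.5] w 0.3
tool x yaw 170.7 turn to align 0.1 tilt [ 0.003  0.01  -1.   ] chest x dir in world [ 0.987 -0.159  0.   ]
shift mm [15.4 -0.6 -0.7]
```

```bash
python3 -m inch '[{"dr":[0,0,0],"translation":[4,0,0],"gripper":255},{"dr":[0,0,0],"translation":[4,0,-0.5],"gripper":255},{"dr":[0,0,0],"translation":[3,0,0],"gripper":255},{"dr":[0,0,0],"translation":[0,0,0],"gripper":255},{"dr":[0,0,0],"translation":[0,0,0],"gripper":255},{"dr":[0,0,0],"translation":[0,0,0],"gripper":255},{"dr":[0,0,0],"translation":[0,0,0],"gripper":255},{"dr":[0,0,0],"translation":[0,0,0],"gripper":255},{"dr":[0,0,0],"translation":[0,0,0],"gripper":255},{"dr":[0,0,0],"translation":[0,0,0],"gripper":255}]'; python3 d.py 8 -62 36;  python3 - <<'E'
from h import *
for n in("scene","wrist"): cv2.imwrite(f"pics/{n}2.png",optics.capture(n))
a=cv2.imread("pics/scene2.png")[170:280,280:390]; b=cv2.imread("pics/wrist2.png")[100:300,250:450]
cv2.imwrite("pics/z2.png",cv2.hconcat([cv2.resize(a,(400,400)),cv2.resize(b,(400,400))]))
E
```

```text
t: 5.67
tcp_pos: [0.6794, -0.0189, 0.2159]
tcp_rot: [0.254, 3.131, 0.016]
contact_force: [-0.3, -0.7, 0.8]
gripper_width: -0.0004
t 5.67 tcp [679.4 -18.9 215.9] tip rel axle (chest frame) [  3.5 -61.3  35.9] F [-0.3 -0.7  0.8] w -0.4
tool x yaw 170.7 turn to align 0.1 tilt [ 0.001  0.01  -1.   ] chest x dir in world [ 0.987 -0.159  0.   ]
shift mm [ 4.4 -1.4  0.1]
```

View pics/z2.png

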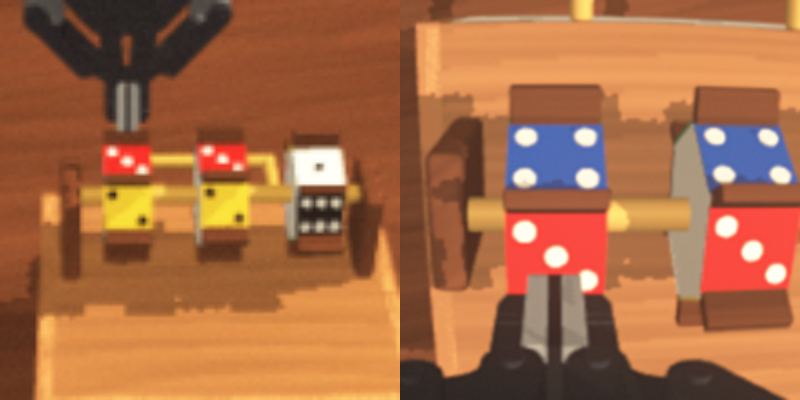

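The fingertip seems to have passed over the lug, with the right wheel still at 3. I check where the tip actually is.

```bash
python3 - <<'E'
from h import *
o=ctrl.get_obs(); M=Rn.from_rotvec(o["tcp_rot"]).as_matrix()
def fish(p,X):
    c=p["R"]@X+p["t"]; r=np.hypot(c[0],c[1]); th=np.arctan2(r,c[2]); return p["K"][:2,2]+p["K"][0,0]*th*c[:2]/r
ps=optics.camera_params("scene"); pw=optics.camera_params("wrist")
print("cam pos wrist",-pw["R"].T@pw["t"], o["tcp_pos"])
for L in(0,.006,.015,.025):
  X=o["tcp_pos"]+M[:,2]*L
  s=proj(ps,X);w=fish(pw,X); print(L,"scene",s.round(1),"z2",((s-[280,170])*400/110).round(),"wrist",w.round(1),"z2",((w-[250,100])*2+[400,0]).round())
for n,th in(("R",124),):
  P=(.7203,.0369,-.16)
  for f in(-26,34):
    X=c2w(P,(-.035+.046*np.sin(np.radians(f)),-.062,.155+.046*np.cos(np.radians(f)))); s=proj(ps,X);w=fish(pw,X);print("lug",f,((s-[280,170])*400/110).round(),((w-[250,100])*2+[400,0]).round())
E
python3 - <<'E'
import cv2
a=cv2.imread("pics/wrist2.png")[180:300,280:400]; b=cv2.imread("pics/scene2.png")[170:250,280:360]
cv2.imwrite("pics/z2b.png",cv2.hconcat([cv2.resize(a,(400,400)),cv2.resize(b,(400,400),interpolation=cv2.INTER_NEAREST)]))
E
```

```text
cam pos wrist [ 0.60364915 -0.00849026  0.35966685] [ 0.67941784 -0.01888229  0.21583285]
0 scene [314.4 204.3] z2 [125. 125.] wrist [327.6 251.8] z2 [555. 304.]
0.006 scene [314.4 206.4] z2 [125. 132.] wrist [327.6 246.6] z2 [555. 293.]
0.015 scene [314.4 209.4] z2 [125. 143.] wrist [327.5 239.4] z2 [555. 279.]
0.025 scene [314.4 212.7] z2 [125. 155.] wrist [327.5 232.1] z2 [555. 264.]
lug -26 [123. 126.] [553. 194.]
lug 34 [125. 175.] [553. 332.]
```

View pics/z2b.png

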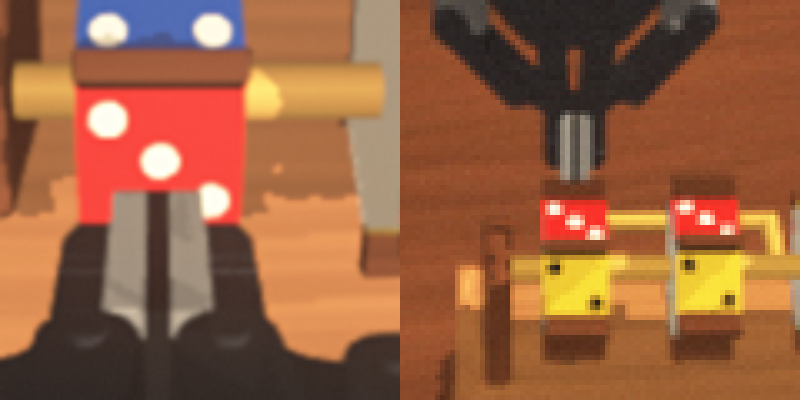

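Both views suggest the tip sits higher than nominal. I probe downward on the red face in 1 mm steps to find the true tip height.

```bash
python3 -m inch '[{"dr":[0,0,0],"translation":[0,0,-1],"gripper":255},{"dr":[0,0,0],"translation":[0,0,-1],"gripper":255},{"dr":[0,0,0],"translation":[0,0,-1],"gripper":255},{"dr":[0,0,0],"translation":[0,0,-1],"gripper":255},{"dr":[0,0,0],"translation":[0,0,-1],"gripper":255},{"dr":[0,0,0],"translation":[0,0,-1],"gripper":255},{"dr":[0,0,0],"translation":[0,0,-1],"gripper":255},{"dr":[0,0,0],"translation":[0,0,-1],"gripper":255},{"dr":[0,0,0],"translation":[0,0,0],"gripper":255},{"dr":[0,0,0],"translation":[0,0,0],"gripper":255}]'; python3 d.py
python3 - <<'E'
from h import *
for n in("scene","wrist"): cv2.imwrite(f"pics/{n}3.png",optics.capture(n))
a=cv2.imread("pics/scene3.png")[170:250,280:360]; b=cv2.imread("pics/wrist3.png")[160:300,260:400]
cv2.imwrite("pics/z3.png",cv2.hconcat([cv2.resize(a,(400,400)),cv2.resize(b,(400,400))]))
E
```

```text
t: 6.6
tcp_pos: [0.6792, -0.0189, 0.2067]
tcp_rot: [-0.254, -3.131, -0.016]
contact_force: [-0.1, -0.4, -0.4]
gripper_width: 0.0001
t 6.6 tcp [679.2 -18.9 206.7] tip rel axle (chest frame) [  3.3 -61.4  26.7] F [-0.1 -0.4 -0.4] w 0.1
tool x yaw 170.7 turn to align 0.1 tilt [ 0.001  0.01  -1.   ] chest x dir in world [ 0.987 -0.159  0.   ]
```

View pics/z3.png

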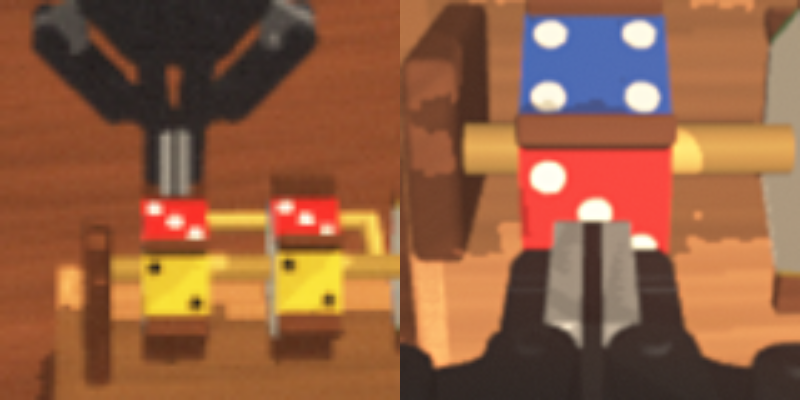

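```bash
python3 -m inch '[{"dr":[0,0,0],"translation":[0,0,-1.5],"gripper":255},{"dr":[0,0,0],"translation":[0,0,-1.5],"gripper":255},{"dr":[0,0,0],"translation":[0,0,-1.5],"gripper":255},{"dr":[0,0,0],"translation":[0,0,-1],"gripper":255},{"dr":[0,0,0],"translation":[0,0,-1],"gripper":255},{"dr":[0,0,0],"translation":[0,0,-1],"gripper":255},{"dr":[0,0,0],"translation":[0,0,-1],"gripper":255},{"dr":[0,0,0],"translation":[0,0,-1],"gripper":255},{"dr":[0,0,0],"translation":[0,0,0],"gripper":255},{"dr":[0,0,0],"translation":[0,0,0],"gripper":255}]'; python3 d.py
```

```text
t: 7.53
tcp_pos: [0.6793, -0.0189, 0.1963]
tcp_rot: [0.254, 3.131, 0.016]
contact_force: [0.5, 0.8, 1.0]
gripper_width: -0.0
t 7.53 tcp [679.3 -18.9 196.3] tip rel axle (chest frame) [  3.4 -61.4  16.3] F [0.5 0.8 1. ] w -0.0
tool x yaw 170.7 turn to align 0.1 tilt [ 0.001  0.01  -1.   ] chest x dir in world [ 0.987 -0.159  0.   ]
```

```bash
python3 -m inch '[{"dr":[0,0,0],"translation":[0,0,-1],"gripper":255},{"dr":[0,0,0],"translation":[0,0,-1],"gripper":255},{"dr":[0,0,0],"translation":[0,0,-1],"gripper":255},{"dr":[0,0,0],"translation":[0,0,-1],"gripper":255},{"dr":[0,0,0],"translation":[0,0,0],"gripper":255},{"dr":[0,0,0],"translation":[0,0,0],"gripper":255},{"dr":[0,0,0],"translation":[0,0,0],"gripper":255},{"dr":[0,0,0],"translation":[0,0,0],"gripper":255},{"dr":[0,0,0],"translation":[0,0,0],"gripper":255},{"dr":[0,0,0],"translation":[0,0,0],"gripper":255}]'; python3 d.py
python3 - <<'E'
from h import *
for n in("scene","wrist"): cv2.imwrite(f"pics/{n}4.png",optics.capture(n))
a=cv2.imread("pics/scene4.png")[170:250,280:360]; b=cv2.imread("pics/wrist4.png")[160:300,260:400]
cv2.imwrite("pics/z4.png",cv2.hconcat([cv2.resize(a,(400,400)),cv2.resize(b,(400,400))]))
E
```

```text
t: 8.37
tcp_pos: [0.6794, -0.019, 0.192]
tcp_rot: [0.254, 3.131, 0.016]
contact_force: [-0.1, 0.1, -0.5]
gripper_width: 0.0001
t 8.37 tcp [679.4 -19.  192. ] tip rel axle (chest frame) [  3.5 -61.4  12. ] F [-0.1  0.1 -0.5] w 0.1
tool x yaw 170.7 turn to align 0.1 tilt [ 0.001  0.01  -1.   ] chest x dir in world [ 0.987 -0.159  0.   ]
```

View pics/z4.png

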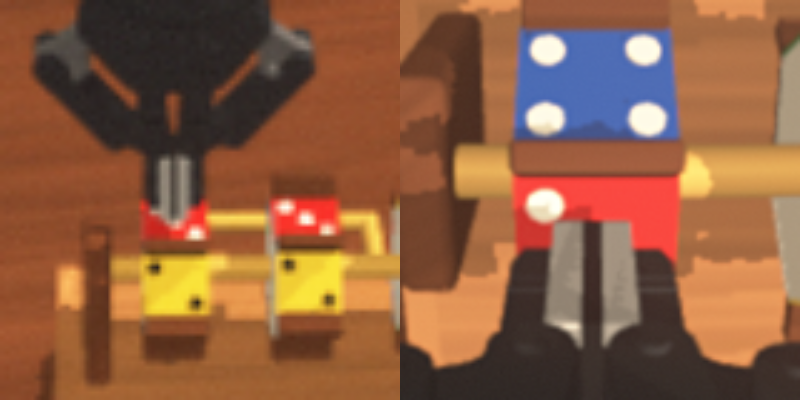

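```bash
python3 -m inch '[{"dr":[0,0,0],"translation":[0,0,-1],"gripper":255},{"dr":[0,0,0],"translation":[0,0,-1],"gripper":255},{"dr":[0,0,0],"translation":[0,0,-1],"gripper":255},{"dr":[0,0,0],"translation":[0,0,0],"gripper":255},{"dr":[0,0,0],"translation":[0,0,0],"gripper":255},{"dr":[0,0,0],"translation":[0,0,0],"gripper":255},{"dr":[0,0,0],"translation":[0,0,0],"gripper":255},{"dr":[0,0,0],"translation":[0,0,0],"gripper":255},{"dr":[0,0,0],"translation":[0,0,0],"gripper":255},{"dr":[0,0,0],"translation":[0,0,0],"gripper":255}]'; python3 d.py
```

```text
t: 9.3
tcp_pos: [0.6794, -0.0189, 0.1887]
tcp_rot: [0.254, 3.131, 0.016]
contact_force: [-0.6, -0.1, 0.8]
gripper_width: 0.0001
t 9.3 tcp [679.4 -18.9 188.7] tip rel axle (chest frame) [  3.5 -61.4   8.7] F [-0.6 -0.1  0.8] w 0.1
tool x yaw 170.7 turn to align 0.1 tilt [ 0.001  0.01  -1.   ] chest x dir in world [ 0.987 -0.159  0.   ]
```

```bash
python3 -m inch '[{"dr":[0,0,0],"translation":[0,0,-1],"gripper":255},{"dr":[0,0,0],"translation":[0,0,-1],"gripper":255},{"dr":[0,0,0],"translation":[0,0,-1],"gripper":255},{"dr":[0,0,0],"translation":[0,0,0],"gripper":255},{"dr":[0,0,0],"translation":[0,0,0],"gripper":255},{"dr":[0,0,0],"translation":[0,0,0],"gripper":255},{"dr":[0,0,0],"translation":[0,0,0],"gripper":255},{"dr":[0,0,0],"translation":[0,0,0],"gripper":255},{"dr":[0,0,0],"translation":[0,0,0],"gripper":255},{"dr":[0,0,0],"translation":[0,0,0],"gripper":255}]'; python3 d.py
python3 - <<'E'
from h import *
for n in("scene","wrist"): cv2.imwrite(f"pics/{n}5.png",optics.capture(n))
a=cv2.imread("pics/scene5.png")[170:250,280:360]; b=cv2.imread("pics/wrist5.png")[160:300,260:400]
cv2.imwrite("pics/z5.png",cv2.hconcat([cv2.resize(a,(400,400)),cv2.resize(b,(400,400))]))
E
```

```text
t: 10.13
tcp_pos: [0.6794, -0.0189, 0.1854]
tcp_rot: [0.254, 3.131, 0.016]
contact_force: [-0.1, 0.5, 0.1]
gripper_width: 0.0002
t 10.13 tcp [679.4 -18.9 185.4] tip rel axle (chest frame) [  3.5 -61.4   5.4] F [-0.1  0.5  0.1] w 0.2
tool x yaw 170.7 turn to align 0.1 tilt [ 0.001  0.01  -1.   ] chest x dir in world [ 0.987 -0.159  0.   ]
```

View pics/z5.png

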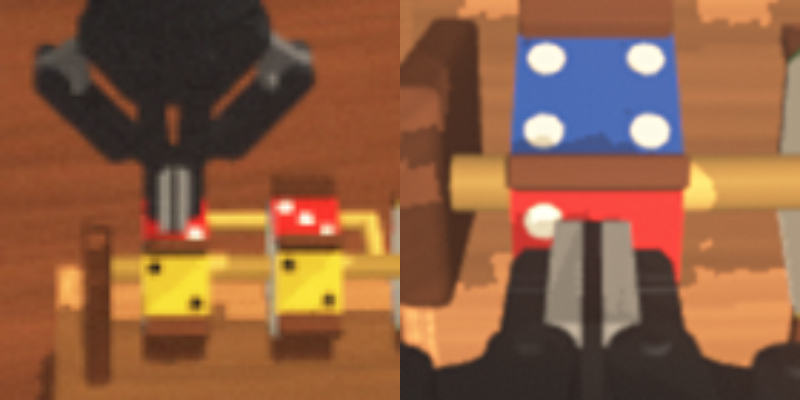

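No contact with the TCP itself only 30 mm above the axle, and the tip is seen at scene row 216. So the tip coincides with the TCP (effective reach ≈ 0), and the nominal 25 mm doesn't hold. I use reach 0 from here: lift, go back to the drawer side and lower.

```bash
sed -i 's/M\[:,2\]\*ctrl.tip_reach/M[:,2]*0.0/' d.py; python3 -m inch '[{"dr":[0,0,0],"translation":[0,0,9],"gripper":255},{"dr":[0,0,0],"translation":[0,0,9],"gripper":255},{"dr":[0,0,0],"translation":[-5,1,3],"gripper":255},{"dr":[0,0,0],"translation":[-12,2,0],"gripper":255},{"dr":[0,0,0],"translation":[-12,2,0],"gripper":255},{"dr":[0,0,0],"translation":[-11,1,0],"gripper":255},{"dr":[0,0,0],"translation":[-1,0,-2],"gripper":255},{"dr":[0,0,0],"translation":[0,0,-5],"gripper":255},{"dr":[0,0,0],"translation":[0,0,-5],"gripper":255},{"dr":[0,0,0],"translation":[0,0,0],"gripper":255}]'; python3 d.py -42 -62 35
```

```text
t: 11.07
tcp_pos: [0.6387, -0.0128, 0.2007]
tcp_rot: [0.253, 3.123, 0.015]
contact_force: [0.2, -1.4, 0.4]
gripper_width: 0.0001
t 11.07 tcp [638.7 -12.8 200.7] tip rel axle (chest frame) [-37.7 -62.1  45.7] F [ 0.2 -1.4  0.4] w 0.1
tool x yaw 170.7 turn to align 0.1 tilt [ 0.009  0.009 -1.   ] chest x dir in world [ 0.987 -0.159  0.   ]
shift mm [ -4.2   0.7 -10.7]
```

```bash
python3 -m inch '[{"dr":[0,0,0],"translation":[-4,1,0],"gripper":255},{"dr":[0,0,0],"translation":[0,0,-5],"gripper":255},{"dr":[0,0,0],"translation":[0,0,-5],"gripper":255},{"dr":[0,0,0],"translation":[0,0,0],"gripper":255},{"dr":[0,0,0],"translation":[7,-1,0],"gripper":255},{"dr":[0,0,0],"translation":[7,-1,0],"gripper":255},{"dr":[0,0,0],"translation":[7,-1.3,0],"gripper":255},{"dr":[0,0,0],"translation":[7,-1.3,0],"gripper":255},{"dr":[0,0,0],"translation":[5,-1,0],"gripper":255},{"dr":[0,0,0],"translation":[0,0,0],"gripper":255}]'; python3 d.py 6 -62 35;python3 - <<'E'
from h import *
for n in("scene","wrist"): cv2.imwrite(f"pics/{n}6.png",optics.capture(n))
a=cv2.imread("pics/scene6.png")[170:250,280:360]; b=cv2.imread("pics/wrist6.png")[120:300,230:410]
cv2.imwrite("pics/z6.png",cv2.hconcat([cv2.resize(a,(400,400)),cv2.resize(b,(400,400))]))
E
```

```text
t: 11.9
tcp_pos: [0.6704, -0.0176, 0.1878]
tcp_rot: [0.254, 3.128, 0.016]
contact_force: [-1.4, 0.3, -0.4]
gripper_width: 0.0001
t 11.9 tcp [670.4 -17.6 187.8] tip rel axle (chest frame) [ -5.6 -61.7  32.8] F [-1.4  0.3 -0.4] w 0.1
tool x yaw 170.7 turn to align 0.1 tilt [ 0.004  0.01  -1.   ] chest x dir in world [ 0.987 -0.159  0.   ]
shift mm [11.4 -2.1  2.2]
```

View pics/z6.png

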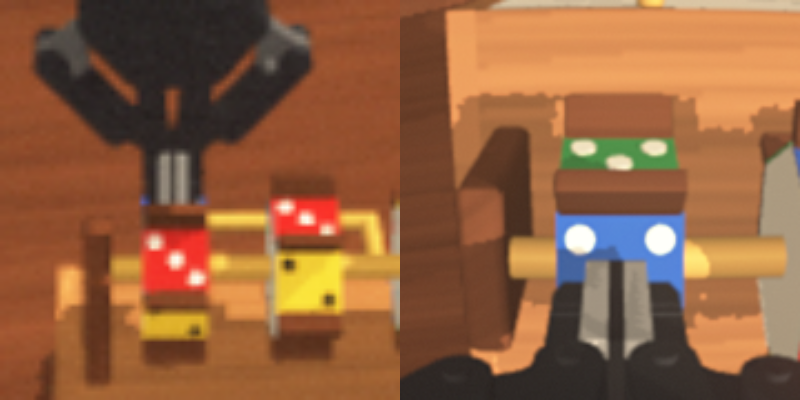

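Contact confirmed: the right wheel rolls (blue 4 almost up). Finish the stroke, lift and go back for the second one.

```bash
python3 -m inch '[{"dr":[0,0,0],"translation":[5,-0.9,1],"gripper":255},{"dr":[0,0,0],"translation":[4,-0.7,1],"gripper":255},{"dr":[0,0,0],"translation":[2,-0.3,0],"gripper":255},{"dr":[0,0,0],"translation":[0,0,0],"gripper":255},{"dr":[0,0,0],"translation":[0,0,0],"gripper":255},{"dr":[0,0,0],"translation":[0,0,0],"gripper":255},{"dr":[0,0,0],"translation":[0,0,0],"gripper":255},{"dr":[0,0,0],"translation":[-3,0.5,0],"gripper":255},{"dr":[0,0,0],"translation":[0,0,8],"gripper":255},{"dr":[0,0,0],"translation":[0,0,9],"gripper":255}]'; python3 d.py -42 -62 52
```

```text
t: 12.83
tcp_pos: [0.677, -0.0191, 0.206]
tcp_rot: [0.254, 3.131, 0.016]
contact_force: [-0.1, -0.1, 1.2]
gripper_width: -0.0002
t 12.83 tcp [677.  -19.1 206. ] tip rel axle (chest frame) [  1.2 -62.2  51. ] F [-0.1 -0.1  1.2] w -0.2
tool x yaw 170.7 turn to align 0.1 tilt [ 0.001  0.01  -1.   ] chest x dir in world [ 0.987 -0.159  0.   ]
shift mm [-42.6   7.1   1. ]
```

```bash
python3 -m inch '[{"dr":[0,0,0],"translation":[-6,1,2],"gripper":255},{"dr":[0,0,0],"translation":[-14,2.3,0],"gripper":255},{"dr":[0,0,0],"translation":[-14,2.3,0],"gripper":255},{"dr":[0,0,0],"translation":[-7,1,0],"gripper":255},{"dr":[0,0,0],"translation":[0,0,0],"gripper":255},{"dr":[0,0,0],"translation":[0,0,0],"gripper":255},{"dr":[0,0,0],"translation":[0,0,-6],"gripper":255},{"dr":[0,0,0],"translation":[0,0,-6],"gripper":255},{"dr":[0,0,0],"translation":[0,0,-4],"gripper":255},{"dr":[0,0,0],"translation":[0,0,0],"gripper":255}]'; python3 d.py -6 -62 34
python3 - <<'E'
from h import *
for n in("wrist",): cv2.imwrite(f"pics/{n}7.png",optics.capture(n)[100:300,220:420])
E
```

```text
t: 13.67
tcp_pos: [0.6401, -0.0133, 0.1987]
tcp_rot: [0.253, 3.115, 0.014]
contact_force: [-0.8, 1.1, -0.7]
gripper_width: -0.0002
t 13.67 tcp [640.1 -13.3 198.7] tip rel axle (chest frame) [-36.2 -62.3  43.7] F [-0.8  1.1 -0.7] w -0.2
tool x yaw 170.7 turn to align 0.1 tilt [ 0.017  0.007 -1.   ] chest x dir in world [ 0.987 -0.159  0.   ]
shift mm [29.8 -4.5 -9.7]
```

View pics/wrist7.png

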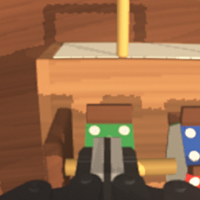

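```bash
python3 -m inch '[{"dr":[0,0,0],"translation":[-6,1,0],"gripper":255},{"dr":[0,0,0],"translation":[-2,0,0],"gripper":255},{"dr":[-0.4,1,0],"translation":[0,0,0],"gripper":255},{"dr":[0,0,0],"translation":[0,0,-4],"gripper":255},{"dr":[0,0,0],"translation":[0,0,-4],"gripper":255},{"dr":[0,0,0],"translation":[0,0,-2],"gripper":255},{"dr":[0,0,0],"translation":[0,0,0],"gripper":255},{"dr":[0,0,0],"translation":[0,0,0],"gripper":255},{"dr":[0,0,0],"translation":[0,0,0],"gripper":255},{"dr":[0,0,0],"translation":[0,0,0],"gripper":255}]'; python3 d.py 6 -62 34
```

```text
t: 14.55
tcp_pos: [0.6318, -0.0122, 0.1871]
tcp_rot: [-0.254, -3.128, 0.001]
contact_force: [0.2, 0.4, 0.4]
gripper_width: 0.0001
t 14.55 tcp [631.8 -12.2 187.1] tip rel axle (chest frame) [-44.5 -62.6  32.1] F [0.2 0.4 0.4] w 0.1
tool x yaw 170.7 turn to align 0.1 tilt [-0.003 -0.    -1.   ] chest x dir in world [ 0.987 -0.159  0.   ]
shift mm [50.  -7.4  1.9]
```

```bash
python3 -m inch '[{"dr":[0,0,0],"translation":[7,-1,0],"gripper":255},{"dr":[0,0,0],"translation":[7,-1,0],"gripper":255},{"dr":[0,0,0],"translation":[7,-1,0],"gripper":255},{"dr":[0,0,0],"translation":[7,-1.1,0.5],"gripper":255},{"dr":[0,0,0],"translation":[6,-1,0.5],"gripper":255},{"dr":[0,0,0],"translation":[4,-0.6,0],"gripper":255},{"dr":[0,0,0],"translation":[2,-0.3,0],"gripper":255},{"dr":[0,0,0],"translation":[0,0,0],"gripper":255},{"dr":[0,0,0],"translation":[0,0,0],"gripper":255},{"dr":[0,0,0],"translation":[0,0,0],"gripper":255}]'; python3 d.py 5.2 -62 34
```

```text
t: 15.38
tcp_pos: [0.6747, -0.0188, 0.1874]
tcp_rot: [-0.254, -3.124, 0.0]
contact_force: [-1.4, 0.5, 0.8]
gripper_width: 0.0003
t 15.38 tcp [674.7 -18.8 187.4] tip rel axle (chest frame) [ -1.2 -62.2  32.4] F [-1.4  0.5  0.8] w 0.3
tool x yaw 170.7 turn to align 0.1 tilt [-0.008  0.001 -1.   ] chest x dir in world [ 0.987 -0.159  0.   ]
shift mm [ 6.3 -0.8  1.6]
```

```bash
python3 -m inch '[{"dr":[0,0,0],"translation":[2,-0.3,0],"gripper":255},{"dr":[0,0,0],"translation":[2,-0.3,0],"gripper":255},{"dr":[0,0,0],"translation":[1,-0.1,0],"gripper":255},{"dr":[0,0,0],"translation":[0,0,0],"gripper":255},{"dr":[0,0,0],"translation":[0,0,0],"gripper":255},{"dr":[0,0,0],"translation":[0,0,0],"gripper":255},{"dr":[0,0,0],"translation":[0,0,0],"gripper":255},{"dr":[0,0,0],"translation":[0,0,0],"gripper":255},{"dr":[0,0,0],"translation":[0,0,0],"gripper":255},{"dr":[0,0,0],"translation":[0,0,0],"gripper":255}]'; python3 d.py 5.2 -62 34
python3 - <<'E'
from h import *
for n in("scene","wrist"): cv2.imwrite(f"pics/{n}8.png",optics.capture(n))
a=cv2.imread("pics/scene8.png")[170:250,280:360]; b=cv2.imread("pics/wrist8.png")[120:300,230:410]
cv2.imwrite("pics/z8.png",cv2.hconcat([cv2.resize(a,(400,400)),cv2.resize(b,(400,400))]))
E
```

```text
t: 16.22
tcp_pos: [0.6787, -0.0194, 0.187]
tcp_rot: [-0.253, -3.122, 0.0]
contact_force: [-2.4, -1.0, 0.2]
gripper_width: 0.0001
t 16.22 tcp [678.7 -19.4 187. ] tip rel axle (chest frame) [  2.9 -62.2  32. ] F [-2.4 -1.   0.2] w 0.1
tool x yaw 170.7 turn to align 0.1 tilt [-0.009  0.001 -1.   ] chest x dir in world [ 0.987 -0.159  0.   ]
shift mm [ 2.3 -0.2  2. ]
```

View pics/z8.png

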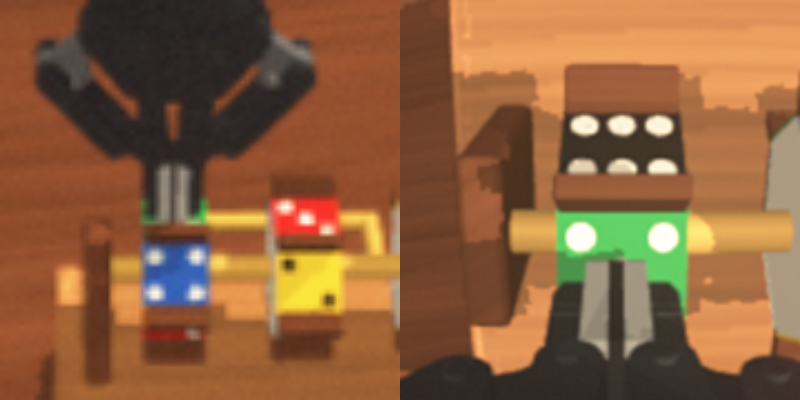

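Green 5 is up on the right wheel, estimated about 238° from the contact. Retreat and go to the left wheel.

```bash
python3 -m inch '[{"dr":[0,0,0],"translation":[-3,0.5,0],"gripper":255},{"dr":[0,0,0],"translation":[0,0,8],"gripper":255},{"dr":[0,-0.5,0],"translation":[0,0,12],"gripper":255},{"dr":[0,0,0],"translation":[0,0,6],"gripper":255},{"dr":[0,0,0],"translation":[-2,25,0],"gripper":255},{"dr":[0,0,0],"translation":[-2,30,0],"gripper":255},{"dr":[0,0,0],"translation":[-2,30,0],"gripper":255},{"dr":[0,0,0],"translation":[-2,30,0],"gripper":255},{"dr":[0,0,0],"translation":[-1,7,0],"gripper":255},{"dr":[0,0,0],"translation":[0,0,0],"gripper":255}]'; python3 d.py -31 62 52
python3 - <<'E'
from h import *
from wf import *
img=optics.capture("scene"); cv2.imwrite("pics/scene9.png",img); p=optics.camera_params("scene"); 
for n,y,c in(("M",0,123),("R",-.062,240)):
    r=fitwheel(img,p,(.7203,.0369,-.160),y,np.radians(np.arange(c-30,c+31,3)),1)
    print(n,[(int(round(np.degrees(a[1]))),round(a[0]),float(a[2][0]),float(a[2][1])) for a in r[:5]])
E
```

```text
t: 17.15
tcp_pos: [0.6734, 0.1051, 0.2259]
tcp_rot: [0.259, 3.11, 0.002]
contact_force: [0.6, 0.2, -0.3]
gripper_width: -0.0001
t 17.15 tcp [673.4 105.1 225.9] tip rel axle (chest frame) [-22.1  59.8  70.9] F [ 0.6  0.2 -0.3] w -0.1
tool x yaw 170.5 turn to align 0.4 tilt [ 0.021 -0.001 -1.   ] chest x dir in world [ 0.987 -0.159  0.   ]
shift mm [ -8.4   3.5 -18.9]
M [(123, 79, 1.0, 0.0), (120, 80, 1.0, 1.0), (126, 81, 1.0, 0.0), (117, 83, 1.0, 1.0), (129, 86, 0.0, -1.0)]
R [(237, 91, 1.0, 0.0), (240, 91, 1.0, -1.0), (234, 92, 1.0, 0.0), (231, 96, 1.0, 1.0), (243, 98, 1.0, -1.0)]
```

The right wheel fits at 237–240° (target 240°). Now the left wheel.

```bash
python3 -m inch '[{"dr":[0,0.7,0],"translation":[-5,2,0],"gripper":255},{"dr":[0,0,0],"translation":[-3,1,-6],"gripper":255},{"dr":[0,0,0],"translation":[0,0,-8],"gripper":255},{"dr":[0,0,0],"translation":[0,0,-8],"gripper":255},{"dr":[0,0,0],"translation":[0,0,-8],"gripper":255},{"dr":[0,0,0],"translation":[0,0,-4],"gripper":255},{"dr":[0,0,0],"translation":[0,0,0],"gripper":255},{"dr":[0,0,0],"translation":[0,0,0],"gripper":255},{"dr":[0,0,0],"translation":[0,0,0],"gripper":255},{"dr":[0,0,0],"translation":[0,0,0],"gripper":255}]'; python3 d.py 5 62 33
```

```text
t: 18.03
tcp_pos: [0.6649, 0.1007, 0.1874]
tcp_rot: [0.271, 3.123, -0.004]
contact_force: [-0.1, -0.5, 0.1]
gripper_width: -0.0002
t 18.03 tcp [664.9 100.7 187.4] tip rel axle (chest frame) [-29.8  54.1  32.4] F [-0.1 -0.5  0.1] w -0.2
tool x yaw 170.1 turn to align 0.7 tilt [ 0.006 -0.003 -1.   ] chest x dir in world [ 0.987 -0.159  0.   ]
shift mm [35.6  2.2  0.6]
```

```bash
python3 -m inch '[{"dr":[0,0,0.5],"translation":[3,4,0],"gripper":255},{"dr":[0,0,0],"translation":[7,0,0],"gripper":255},{"dr":[0,0,0],"translation":[7,-0.5,0],"gripper":255},{"dr":[0,0,0],"translation":[6,-0.5,0],"gripper":255},{"dr":[0,0,0],"translation":[5,-0.5,0],"gripper":255},{"dr":[0,0,0],"translation":[4,-0.5,0],"gripper":255},{"dr":[0,0,0],"translation":[0,0,0],"gripper":255},{"dr":[0,0,0],"translation":[0,0,0],"gripper":255},{"dr":[0,0,0],"translation":[0,0,0],"gripper":255},{"dr":[0,0,0],"translation":[0,0,0],"gripper":255}]'; python3 d.py 5 62 33
```

```text
t: 18.87
tcp_pos: [0.6993, 0.103, 0.1875]
tcp_rot: [0.255, 3.128, -0.005]
contact_force: [-1.1, -0.6, -0.7]
gripper_width: 0.0001
t 18.87 tcp [699.3 103.  187.5] tip rel axle (chest frame) [ 3.7 61.9 32.5] F [-1.1 -0.6 -0.7] w 0.1
tool x yaw 170.7 turn to align 0.2 tilt [ 0.003 -0.003 -1.   ] chest x dir in world [ 0.987 -0.159  0.   ]
shift mm [ 1.3 -0.1  0.5]
```

```bash
python3 -m inch '[{"dr":[0,0,0],"translation":[-4,0.6,0],"gripper":255},{"dr":[0,0,0],"translation":[0,0,9],"gripper":255},{"dr":[0,0,0],"translation":[0,0,9],"gripper":255},{"dr":[0,0,0],"translation":[-8,1.3,3],"gripper":255},{"dr":[0,0,0],"translation":[-14,2.2,0],"gripper":255},{"dr":[0,0,0],"translation":[-14,2.2,0],"gripper":255},{"dr":[0,0,0],"translation":[-7,1,0],"gripper":255},{"dr":[0,0,0],"translation":[0,0,0],"gripper":255},{"dr":[0,0,0],"translation":[0,0,0],"gripper":255},{"dr":[0,0,0],"translation":[0,0,0],"gripper":255}]'; python3 d.py -44 62 33
python3 - <<'E'
from h import *
cv2.imwrite("pics/wrist10.png",optics.capture("wrist")[60:360,160:560])
E
```

```text
t: 19.7
tcp_pos: [0.6529, 0.1114, 0.2169]
tcp_rot: [0.254, 3.115, -0.001]
contact_force: [0.0, -0.2, 0.0]
gripper_width: -0.0001
t 19.7 tcp [652.9 111.4 216.9] tip rel axle (chest frame) [-43.4  62.9  61.9] F [ 0.  -0.2  0. ] w -0.1
tool x yaw 170.7 turn to align 0.1 tilt [ 0.016 -0.002 -1.   ] chest x dir in world [ 0.987 -0.159  0.   ]
shift mm [ -0.7  -0.7 -28.9]
```

View pics/wrist10.png

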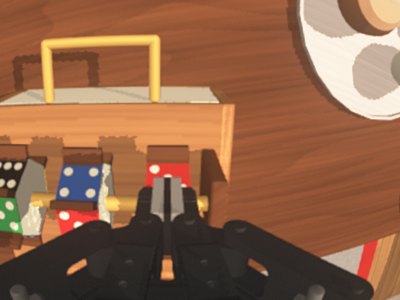

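The left wheel shows red 3 in front, so 2 is up, as expected. Second stroke.

```bash
python3 -m inch '[{"dr":[0,0.8,0],"translation":[-2,0,-7],"gripper":255},{"dr":[0,0,0],"translation":[0,0,-8],"gripper":255},{"dr":[0,0,0],"translation":[0,0,-8],"gripper":255},{"dr":[0,0,0],"translation":[0,0,-3],"gripper":255},{"dr":[0,0,0],"translation":[0,0,0],"gripper":255},{"dr":[0,0,0],"translation":[0,0,0],"gripper":255},{"dr":[0,0,0],"translation":[7,-1,0],"gripper":255},{"dr":[0,0,0],"translation":[7,-1.1,0],"gripper":255},{"dr":[0,0,0],"translation":[7,-1.1,0],"gripper":255},{"dr":[0,0,0],"translation":[7,-1.1,0],"gripper":255}]'; python3 d.py 5 62 33
```

```text
t: 20.58
tcp_pos: [0.679, 0.1068, 0.1859]
tcp_rot: [-0.255, -3.125, 0.004]
contact_force: [-2.0, 0.3, 1.9]
gripper_width: 0.0
t 20.58 tcp [679.  106.8 185.9] tip rel axle (chest frame) [-16.9  62.4  30.9] F [-2.   0.3  1.9] w 0.0
tool x yaw 170.7 turn to align 0.2 tilt [-0.006 -0.002 -1.   ] chest x dir in world [ 0.987 -0.159  0.   ]
shift mm [21.6 -3.9  2.1]
```

```bash
python3 -m inch '[{"dr":[0,0,0],"translation":[7,-1.1,1],"gripper":255},{"dr":[0,0,0],"translation":[6,-1,1],"gripper":255},{"dr":[0,0,0],"translation":[4,-0.6,0],"gripper":255},{"dr":[0,0,0],"translation":[1,-0.2,0],"gripper":255},{"dr":[0,0,0],"translation":[0,0,0],"gripper":255},{"dr":[0,0,0],"translation":[0,0,0],"gripper":255},{"dr":[0,0,0],"translation":[0,0,0],"gripper":255},{"dr":[0,0,0],"translation":[0,0,0],"gripper":255},{"dr":[0,0,0],"translation":[0,0,0],"gripper":255},{"dr":[0,0,0],"translation":[0,0,0],"gripper":255}]'; python3 d.py 5 62 33
```

```text
t: 21.42
tcp_pos: [0.7016, 0.1029, 0.1875]
tcp_rot: [-0.256, -3.127, 0.004]
contact_force: [-0.7, -0.3, -0.1]
gripper_width: 0.0002
t 21.42 tcp [701.6 102.9 187.5] tip rel axle (chest frame) [ 6.  62.2 32.5] F [-0.7 -0.3 -0.1] w 0.2
tool x yaw 170.6 turn to align 0.2 tilt [-0.005 -0.002 -1.   ] chest x dir in world [ 0.987 -0.159  0.   ]
shift mm [-1.  -0.   0.5]
```

```bash
python3 -m inch '[{"dr":[0,0,0],"translation":[-4,0.6,0],"gripper":255},{"dr":[0,0,0],"translation":[0,0,9],"gripper":255},{"dr":[0,0,0],"translation":[0,0,9],"gripper":255},{"dr":[0,0,0],"translation":[-8,1.3,3],"gripper":255},{"dr":[0,0,0],"translation":[-14,2.2,0],"gripper":255},{"dr":[0,0,0],"translation":[-14,2.2,0],"gripper":255},{"dr":[0,0,0],"translation":[-8,1,0],"gripper":255},{"dr":[0,0,0],"translation":[0,0,0],"gripper":255},{"dr":[0,0,0],"translation":[0,0,0],"gripper":255},{"dr":[0,0,0],"translation":[0,0,0],"gripper":255}]'; python3 d.py -44 62 33
```

```text
t: 22.25
tcp_pos: [0.6541, 0.1106, 0.2168]
tcp_rot: [0.256, 3.123, -0.002]
contact_force: [-0.8, -0.5, -0.4]
gripper_width: 0.0002
t 22.25 tcp [654.1 110.6 216.8] tip rel axle (chest frame) [-42.   62.2  61.8] F [-0.8 -0.5 -0.4] w 0.2
tool x yaw 170.6 turn to align 0.2 tilt [ 0.008 -0.002 -1.   ] chest x dir in world [ 0.987 -0.159  0.   ]
shift mm [ -2.    0.1 -28.8]
```

Run:
```python
from h import *
from wf import *
img=optics.capture("scene"); cv2.imwrite("pics/scene11.png",img); cv2.imwrite("pics/z11.png",cv2.resize(img[170:250,280:400],(600,400))); p=optics.camera_params("scene"); 
for n,y,c in(("L",.062,120),):
    r=fitwheel(img,p,(.7203,.0369,-.160),y,np.radians(np.arange(c-30,c+31,3)),1)
    print(n,[(int(round(np.degrees(a[1]))),round(a[0]),float(a[2][0]),float(a[2][1])) for a in r[:5]])
```

```text
L [(120, 90, 1.0, 0.0), (123, 93, 1.0, 0.0), (117, 95, 1.0, 0.0), (126, 97, 1.0, -1.0), (114, 98, 1.0, 1.0)]
```

View pics/z11.png

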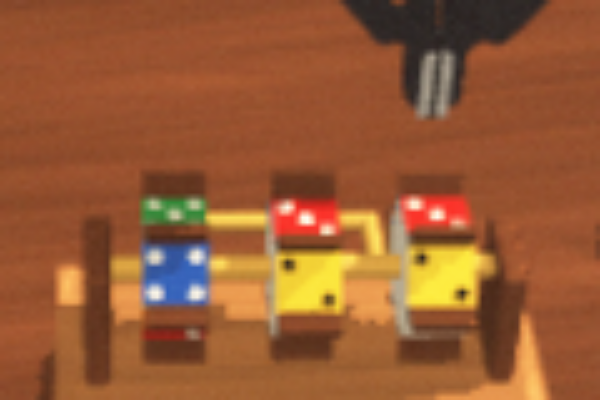

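The left wheel is at 3 (fit 120°), middle still 3, right 5. Third stroke on the left wheel.

```bash
python3 -m inch '[{"dr":[0,0.4,0],"translation":[-3,0,-7],"gripper":255},{"dr":[0,0,0],"translation":[0,0,-8],"gripper":255},{"dr":[0,0,0],"translation":[0,0,-8],"gripper":255},{"dr":[0,0,0],"translation":[0,0,-2],"gripper":255},{"dr":[0,0,0],"translation":[0,0,0],"gripper":255},{"dr":[0,0,0],"translation":[0,0,0],"gripper":255},{"dr":[0,0,0],"translation":[7,-1,0],"gripper":255},{"dr":[0,0,0],"translation":[7,-1.1,0],"gripper":255},{"dr":[0,0,0],"translation":[7,-1.1,0],"gripper":255},{"dr":[0,0,0],"translation":[7,-1.1,0],"gripper":255}]'; python3 d.py 4.5 62 33
```

```text
t: 23.13
tcp_pos: [0.6795, 0.1059, 0.1871]
tcp_rot: [-0.256, -3.125, 0.004]
contact_force: [-1.5, 0.4, 1.6]
gripper_width: -0.0001
t 23.13 tcp [679.5 105.9 187.1] tip rel axle (chest frame) [-16.3  61.6  32.1] F [-1.5  0.4  1.6] w -0.1
tool x yaw 170.6 turn to align 0.2 tilt [-0.006 -0.002 -1.   ] chest x dir in world [ 0.987 -0.159  0.   ]
shift mm [20.6 -2.9  0.9]
```

```bash
python3 -m inch '[{"dr":[0,0,0],"translation":[6,-0.9,1],"gripper":255},{"dr":[0,0,0],"translation":[5,-0.8,0],"gripper":255},{"dr":[0,0,0],"translation":[3,-0.5,0],"gripper":255},{"dr":[0,0,0],"translation":[2,-0.3,0],"gripper":255},{"dr":[0,0,0],"translation":[0,0,0],"gripper":255},{"dr":[0,0,0],"translation":[0,0,0],"gripper":255},{"dr":[0,0,0],"translation":[0,0,0],"gripper":255},{"dr":[0,0,0],"translation":[0,0,0],"gripper":255},{"dr":[0,0,0],"translation":[0,0,0],"gripper":255},{"dr":[0,0,0],"translation":[0,0,0],"gripper":255}]'; python3 d.py 4.5 62 33
```

```text
t: 23.97
tcp_pos: [0.6994, 0.1026, 0.1874]
tcp_rot: [-0.257, -3.126, 0.004]
contact_force: [-2.0, -0.5, -0.2]
gripper_width: 0.0001
t 23.97 tcp [699.4 102.6 187.4] tip rel axle (chest frame) [ 3.9 61.5 32.4] F [-2.  -0.5 -0.2] w 0.1
tool x yaw 170.6 turn to align 0.2 tilt [-0.005 -0.002 -1.   ] chest x dir in world [ 0.987 -0.159  0.   ]
shift mm [0.6 0.4 0.6]
```

```bash
python3 -m inch '[{"dr":[0,0,0],"translation":[-3,0.5,0],"gripper":255},{"dr":[0,0,0],"translation":[0,0,9],"gripper":255},{"dr":[0,0,0],"translation":[0,0,12],"gripper":255},{"dr":[0,0,0],"translation":[0,0,5],"gripper":255},{"dr":[0,0,0],"translation":[9,-18,0],"gripper":255},{"dr":[0,0,0],"translation":[11,-22,0],"gripper":255},{"dr":[0,0,0],"translation":[9,-18,0],"gripper":255},{"dr":[0,0,0],"translation":[2,-2,0],"gripper":255},{"dr":[0,0,0],"translation":[0,0,0],"gripper":255},{"dr":[0,0,0],"translation":[0,0,0],"gripper":255}]'; python3 d.py 46 0 33
python3 - <<'E'
from h import *
from wf import *
img=optics.capture("top"); cv2.imwrite("pics/top12.png",img);
img=optics.capture("scene"); cv2.imwrite("pics/scene12.png",img); cv2.imwrite("pics/z12.png",cv2.resize(img[170:250,280:400],(600,400))); p=optics.camera_params("scene"); 
for n,y,c in(("L",.062,180),("R",-.062,240)):
    r=fitwheel(img,p,(.7203,.0369,-.160),y,np.radians(np.arange(c-24,c+25,3)),1)
    print(n,[(int(round(np.degrees(a[1]))),round(a[0]),float(a[2][0]),float(a[2][1])) for a in r[:5]])
E
```

```text
t: 24.8
tcp_pos: [0.7327, 0.0423, 0.2253]
tcp_rot: [0.254, 3.121, -0.002]
contact_force: [-0.3, 0.7, -0.1]
gripper_width: 0.0
t 24.8 tcp [732.7  42.3 225.3] tip rel axle (chest frame) [46.3  7.3 70.3] F [-0.3  0.7 -0.1] w 0.0
tool x yaw 170.7 turn to align 0.1 tilt [ 0.01  -0.002 -1.   ] chest x dir in world [ 0.987 -0.159  0.   ]
shift mm [ -1.5  -7.1 -37.3]
L [(177, 93, 1.0, 0.0), (180, 96, 1.0, 0.0), (174, 98, 1.0, 0.0), (183, 100, 1.0, -1.0), (171, 104, 1.0, 1.0)]
R [(240, 107, 1.0, -1.0), (237, 107, 1.0, 0.0), (234, 109, 1.0, 0.0), (243, 112, 1.0, -1.0), (231, 113, 1.0, 0.0)]
```

View pics/z12.png

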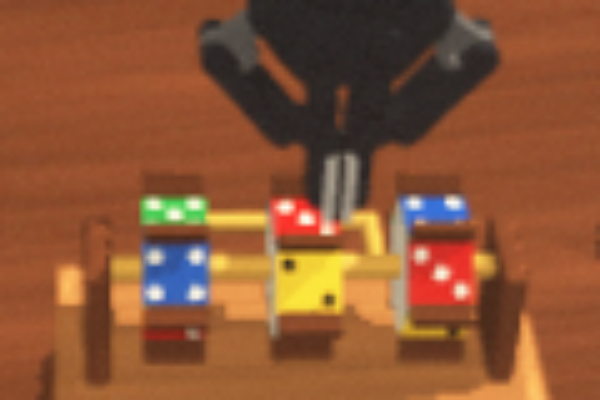

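Left 4 and right 5 fit at about 177–180° and 237–240°. Now the middle wheel, pushed back towards the drawer.

```bash
python3 -m inch '[{"dr":[0,0,0],"translation":[0,-4,-4],"gripper":255},{"dr":[0,0.4,0],"translation":[0,-3,-8],"gripper":255},{"dr":[0,0,0],"translation":[0,0,-10],"gripper":255},{"dr":[0,0,0],"translation":[0,0,-8],"gripper":255},{"dr":[0,0,0],"translation":[0,0,-4],"gripper":255},{"dr":[0,0,0],"translation":[0,0,0],"gripper":255},{"dr":[0,0,0],"translation":[0,0,0],"gripper":255},{"dr":[0,0,0],"translation":[0,0,0],"gripper":255},{"dr":[0,0,0],"translation":[0,0,0],"gripper":255},{"dr":[0,0,0],"translation":[0,0,0],"gripper":255}]'; python3 d.py -4.5 0 33
```

```text
t: 25.73
tcp_pos: [0.7291, 0.0393, 0.1851]
tcp_rot: [-0.247, -3.128, 0.001]
contact_force: [0.5, -0.2, -0.2]
gripper_width: 0.0001
t 25.73 tcp [729.1  39.3 185.1] tip rel axle (chest frame) [43.3  3.8 30.1] F [ 0.5 -0.2 -0.2] w 0.1
tool x yaw 171.0 turn to align -0.1 tilt [-0.004 -0.001 -1.   ] chest x dir in world [ 0.987 -0.159  0.   ]
shift mm [-47.8   3.9   2.9]
```

```bash
python3 -m inch '[{"dr":[0,0,0],"translation":[-6,0,0],"gripper":255},{"dr":[0,0,0],"translation":[-7,0.3,0.5],"gripper":255},{"dr":[0,0,0],"translation":[-7,0.6,0.5],"gripper":255},{"dr":[0,0,0],"translation":[-7,0.6,0.5],"gripper":255},{"dr":[0,0,0],"translation":[-6,0.6,0.5],"gripper":255},{"dr":[0,0,0],"translation":[-5,0.6,0],"gripper":255},{"dr":[0,0,0],"translation":[-1,0,0],"gripper":255},{"dr":[0,0,0],"translation":[0,0,0],"gripper":255},{"dr":[0,0,0],"translation":[0,0,0],"gripper":255},{"dr":[0,0,0],"translation":[0,0,0],"gripper":255}]'; python3 d.py -4.5 0 33
```

```text
t: 26.57
tcp_pos: [0.6889, 0.0427, 0.191]
tcp_rot: [0.247, 3.126, 0.001]
contact_force: [1.6, 1.5, 0.4]
gripper_width: -0.0001
t 26.57 tcp [688.9  42.7 191. ] tip rel axle (chest frame) [ 3.   0.8 36. ] F [1.6 1.5 0.4] w -0.1
tool x yaw 171.0 turn to align -0.1 tilt [ 0.006  0.    -1.   ] chest x dir in world [ 0.987 -0.159  0.   ]
shift mm [-7.6  0.4 -3. ]
```

```bash
python3 -m inch '[{"dr":[0,0,0],"translation":[-3,0.3,-1],"gripper":255},{"dr":[0,0,0],"translation":[-3,0.3,-0.5],"gripper":255},{"dr":[0,0,0],"translation":[-1.5,0.2,0],"gripper":255},{"dr":[0,0,0],"translation":[0,0,0],"gripper":255},{"dr":[0,0,0],"translation":[0,0,0],"gripper":255},{"dr":[0,0,0],"translation":[0,0,0],"gripper":255},{"dr":[0,0,0],"translation":[0,0,0],"gripper":255},{"dr":[0,0,0],"translation":[0,0,0],"gripper":255},{"dr":[0,0,0],"translation":[0,0,0],"gripper":255},{"dr":[0,0,0],"translation":[0,0,0],"gripper":255}]'; python3 d.py -5.4 0 34
```

```text
t: 27.4
tcp_pos: [0.6813, 0.0435, 0.1891]
tcp_rot: [0.247, 3.126, 0.001]
contact_force: [1.7, 0.5, 1.1]
gripper_width: 0.0001
t 27.4 tcp [681.3  43.5 189.1] tip rel axle (chest frame) [-4.5  0.3 34.1] F [1.7 0.5 1.1] w 0.1
tool x yaw 170.9 turn to align -0.1 tilt [ 0.006  0.    -1.   ] chest x dir in world [ 0.987 -0.159  0.   ]
shift mm [-0.9 -0.2 -0.1]
```

Middle contact puts it at about 2 up. Lift and check all three before the handle.

```bash
python3 -m inch '[{"dr":[0,0,0],"translation":[3,-0.5,0],"gripper":255},{"dr":[0,0,0],"translation":[0,0,9],"gripper":255},{"dr":[0,0,0],"translation":[0,0,12],"gripper":255},{"dr":[0,0,0],"translation":[0,0,5],"gripper":255},{"dr":[0,0,0],"translation":[-18,3,0],"gripper":255},{"dr":[0,0,0],"translation":[-25,4,0],"gripper":255},{"dr":[0,0,0],"translation":[-25,4,0],"gripper":255},{"dr":[0,0,0],"translation":[-18,3,0],"gripper":255},{"dr":[0,0,0],"translation":[-3,0,0],"gripper":255},{"dr":[0,0,0],"translation":[0,0,0],"gripper":255}]'; python3 d.py -98 0 -82
python3 - <<'E'
from h import *
from wf import *
img=optics.capture("wrist"); cv2.imwrite("pics/wrist13.png",img);
img=optics.capture("scene"); cv2.imwrite("pics/scene13.png",img); cv2.imwrite("pics/z13.png",cv2.resize(img[170:250,280:400],(600,400))); p=optics.camera_params("scene"); 
for n,y,c in(("L",.062,180),("M",0,60),("R",-.062,240)):
    r=fitwheel(img,p,(.7203,.0369,-.160),y,np.radians(np.arange(c-24,c+25,3)),1)
    print(n,[(int(round(np.degrees(a[1]))),round(a[0]),float(a[2][0]),float(a[2][1])) for a in r[:5]])
E
```

```text
t: 28.23
tcp_pos: [0.5922, 0.0562, 0.2217]
tcp_rot: [0.248, 3.125, -0.001]
contact_force: [0.9, -0.5, -0.2]
gripper_width: 0.0001
t 28.23 tcp [592.2  56.2 221.7] tip rel axle (chest frame) [-94.6  -1.4  66.7] F [ 0.9 -0.5 -0.2] w 0.1
tool x yaw 170.9 turn to align -0.1 tilt [ 0.007 -0.001 -1.   ] chest x dir in world [ 0.987 -0.159  0.   ]
shift mm [  -3.2    1.9 -148.7]
L [(177, 90, 1.0, 0.0), (180, 93, 1.0, 0.0), (174, 96, 1.0, 0.0), (183, 97, 1.0, -1.0), (171, 101, 1.0, 1.0)]
M [(66, 85, 0.0, 0.0), (63, 86, 0.0, 0.0), (60, 88, 0.0, 1.0), (57, 88, 0.0, 1.0), (69, 93, 0.0, -1.0)]
R [(240, 104, 1.0, -1.0), (237, 105, 1.0, 0.0), (234, 106, 1.0, 0.0), (243, 110, 1.0, -1.0), (231, 111, 1.0, 0.0)]
```

View pics/z13.png

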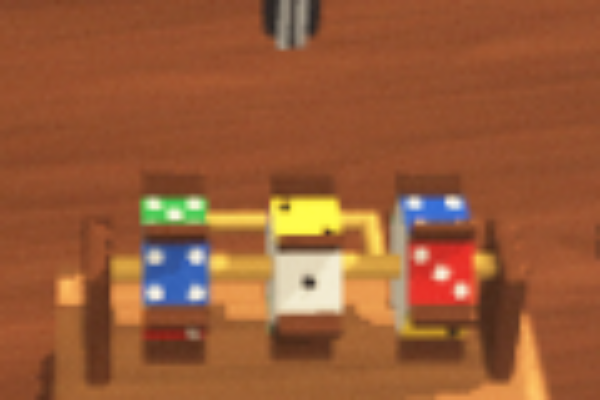

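View pics/wrist13.png

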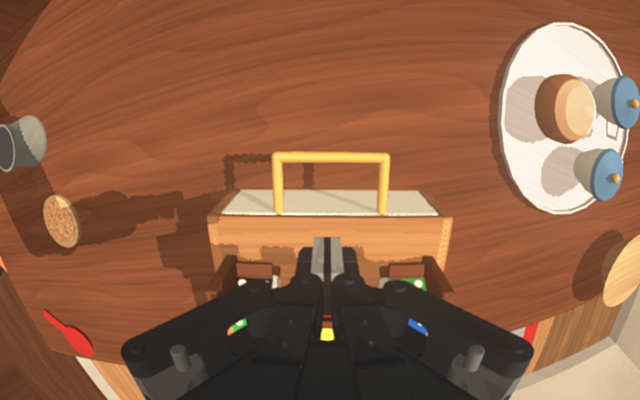

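Colours are right (4, 2, 5), but the middle's yellow band looks wider than its neighbours' top bands, so it may be rolled a few degrees too far back. I measure more finely with shared offsets.

```bash
cat > fine.py <<'E'
from wf import *
import sys
from scipy.ndimage import gaussian_filter
def fine(img,p,c0,offs,R=26,pose=(.7203,.0369,-.160)):
    tab={}
    for n,y in(("L",.062),("M",0),("R",-.062)):
        ths=np.arange(c0[n]-16,c0[n]+17,2)
        c=proj(p,c2w(pose,(-.035,y,.155))); box=(int(c[0])-R,int(c[1])-R,2*R,2*R)
        crop=img[box[1]:box[1]+2*R,box[0]:box[0]+2*R].astype(float)
        for o in offs:
            row=[]
            for th in ths:
                im,m=render(p,pose,np.radians(th),y,o,box,4)
                e=np.abs(np.dstack([gaussian_filter(im[...,k],.5) for k in range(3)])-crop).sum(2)
                row.append((np.minimum(e,300)*m).sum()/m.sum())
            tab[n,o]=(ths,np.array(row))
    tot=sorted((sum(tab[n,o][1].min() for n in "LMR"),o) for o in offs)
    for s,o in tot[:4]:
        out=[]
        for n in "LMR":
            ths,r=tab[n,o]; i=int(np.clip(r.argmin(),1,len(r)-2)); q=np.polyfit(ths[i-1:i+2],r[i-1:i+2],2); out.append((n,round(-q[1]/2/q[0],1),round(r.min())))
        print(round(s),o,out)
if __name__=="__main__":
    cam,f=sys.argv[1:3]
    fine(cv2.imread(f),optics.camera_params(cam),dict(L=180,M=60,R=240),[(a,b) for a in(0,.5,1) for b in(-1.5,-1,-.5,0,.5,1)])
E
python3 fine.py scene pics/scene13.png
python3 - <<'E'
import cv2,numpy as np
im=cv2.imread("pics/scene13.png")
for c in (314,342,367): print(c,[tuple(int(v) for v in im[r,c]) for r in range(204,236)])
E
```

```text
275 (0.5, 0) [('L', np.float64(177.4), 88), ('M', np.float64(63.6), 78), ('R', np.float64(235.3), 109)]
276 (0.5, -0.5) [('L', np.float64(178.5), 90), ('M', np.float64(65.3), 79), ('R', np.float64(236.8), 107)]
278 (0, 0) [('L', np.float64(177.4), 90), ('M', np.float64(63.8), 79), ('R', np.float64(235.4), 109)]
279 (0, -0.5) [('L', np.float64(178.4), 92), ('M', np.float64(65.4), 80), ('R', np.float64(237.0), 107)]
314 [(45, 72, 137), (40, 63, 118), (35, 61, 117), (35, 62, 115), (36, 64, 113), (48, 115, 98), (87, 204, 69), (134, 225, 147), (222, 249, 244), (221, 247, 247), (79, 154, 117), (47, 78, 143), (42, 71, 129), (25, 43, 77), (59, 48, 65), (128, 72, 52), (153, 82, 47), (154, 82, 48), (155, 86, 51), (154, 84, 52), (160, 87, 51), (184, 101, 56), (182, 97, 53), (181, 97, 53), (182, 99, 54), (185, 100, 58), (165, 93, 73), (65, 77, 117), (43, 71, 136), (49, 80, 148), (42, 73, 134), (31, 47, 98)]
342 [(41, 73, 135), (35, 64, 120), (38, 62, 111), (37, 61, 110), (36, 59, 107), (40, 134, 177), (66, 241, 253), (80, 252, 255), (75, 252, 255), (78, 252, 255), (76, 252, 255), (74, 252, 255), (71, 246, 254), (44, 74, 139), (42, 72, 137), (40, 55, 87), (106, 131, 154), (189, 218, 229), (188, 218, 229), (189, 218, 229), (181, 209, 222), (129, 153, 166), (40, 46, 55), (110, 131, 142), (202, 229, 238), (210, 234, 242), (211, 235, 242), (203, 231, 240), (152, 187, 217), (43, 74, 137), (41, 72, 139), (47, 77, 145)]
367 [(43, 77, 143), (38, 68, 119), (39, 66, 121), (34, 60, 114), (51, 65, 108), (125, 82, 83), (214, 113, 57), (213, 110, 54), (213, 111, 56), (198, 107, 68), (110, 90, 106), (42, 73, 136), (32, 56, 101), (27, 46, 87), (30, 43, 138), (36, 42, 204), (38, 47, 207), (35, 41, 204), (62, 74, 212), (137, 161, 233), (198, 226, 244), (188, 215, 246), (63, 75, 231), (40, 50, 233), (41, 51, 232), (47, 54, 234), (42, 56, 221), (42, 73, 136), (45, 75, 141), (41, 72, 136), (35, 52, 97), (36, 92, 136)]
```

Run:
```python
from h import *
cv2.imwrite("pics/top14.png",optics.capture("top"))
a=cv2.imread("pics/top14.png")[90:230,240:380]
cv2.imwrite("pics/z14.png",cv2.resize(a,(560,560)))
```

```text
(no output)
```

View pics/z14.png

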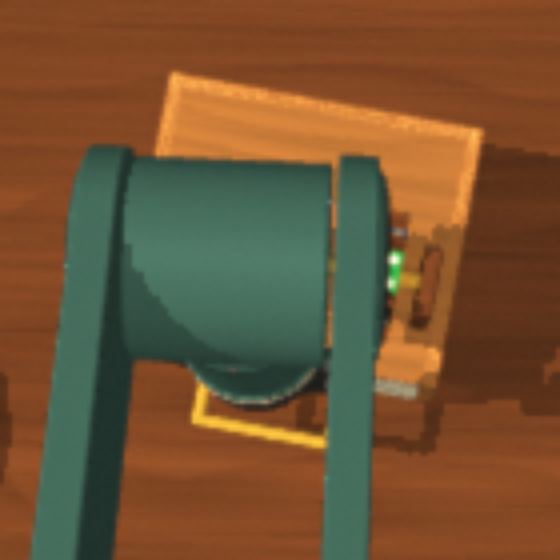

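The arm blocks the top view. There is time to step aside and get an unobstructed check before opening.

```bash
python3 -m inch '[{"dr":[0,0,0],"translation":[0,-20,3],"gripper":255},{"dr":[0,0,0],"translation":[0,-35,3],"gripper":255},{"dr":[0,0,0],"translation":[0,-38,0],"gripper":255},{"dr":[0,0,0],"translation":[0,-38,0],"gripper":255},{"dr":[0,0,0],"translation":[0,-38,0],"gripper":255},{"dr":[0,0,0],"translation":[0,-38,0],"gripper":255},{"dr":[0,0,0],"translation":[0,-35,0],"gripper":255},{"dr":[0,0,0],"translation":[0,-20,0],"gripper":255},{"dr":[0,0,0],"translation":[0,-5,0],"gripper":255},{"dr":[0,0,0],"translation":[0,0,0],"gripper":255}]'; python3 d.py -98 0 65
python3 - <<'E'
from h import *
cv2.imwrite("pics/top15.png",optics.capture("top"))
cv2.imwrite("pics/wrist15.png",optics.capture("wrist"))
a=cv2.imread("pics/top15.png")[110:200,260:380]
cv2.imwrite("pics/z15.png",cv2.resize(a,(720,540)))
E
python3 fine.py top pics/top15.png
```

```text
t: 29.22
tcp_pos: [0.6051, -0.2281, 0.2274]
tcp_rot: [0.245, 3.115, -0.004]
contact_force: [0.3, -0.3, 0.3]
gripper_width: -0.0
t 29.22 tcp [ 605.1 -228.1  227.4] tip rel axle (chest frame) [ -36.5 -280.    72.4] F [ 0.3 -0.3  0.3] w -0.0
tool x yaw 171.0 turn to align -0.2 tilt [ 0.017 -0.004 -1.   ] chest x dir in world [ 0.987 -0.159  0.   ]
shift mm [-16.1 286.2  -7.4]
293 (0, -0.5) [('L', np.float64(175.9), 97), ('M', np.float64(63.3), 78), ('R', np.float64(234.1), 118)]
297 (0, 0) [('L', np.float64(177.6), 99), ('M', np.float64(65.1), 80), ('R', np.float64(236.0), 118)]
298 (0.5, -0.5) [('L', np.float64(175.6), 100), ('M', np.float64(62.8), 78), ('R', np.float64(233.7), 120)]
299 (0, -1) [('L', np.float64(173.6), 98), ('M', np.float64(61.0), 81), ('R', np.float64(232.0), 121)]
```

View pics/z15.png

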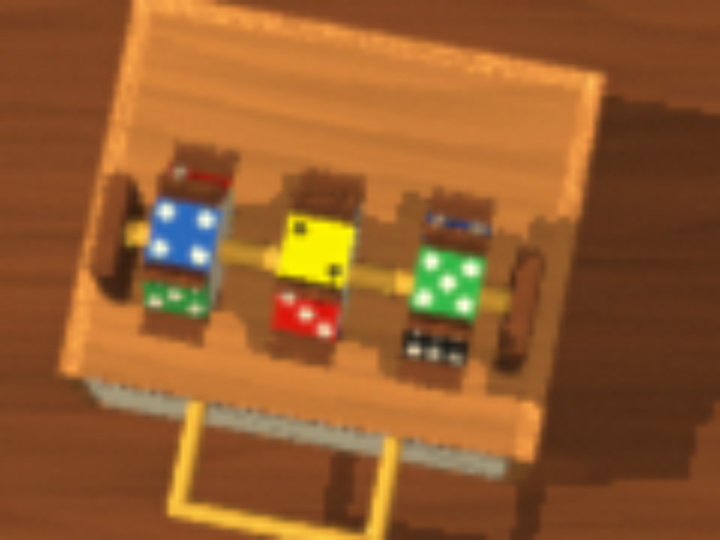

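Unobstructed, both cameras agree: left ≈177°, middle ≈64° and right ≈235.5°. All are within about 5° of target (≈2.5 mm against the 6 mm limit). Next I locate the handle bar.

Run:
```python
from h import *
p=optics.camera_params("top")
C=-p["R"].T@p["t"]
for u,v in((172/6+260,510/6+110),(375/6+260,540/6+110)):
    r=p["R"].T@np.linalg.inv(p["K"])@[u,v,1]; X=C+r*(.085-C[2])/r[2]
    d=X[:2]-[.7203,.0369]; c,s=np.cos(-.16),np.sin(-.16); print(X.round(4),"chest",(c*d[0]+s*d[1]).round(4),(-s*d[0]+c*d[1]).round(4))
```

```text
[0.5755 0.1122 0.085 ] chest -0.1549 0.0513
[0.5628 0.0105 0.085 ] chest -0.1513 -0.0512
```

```bash
python3 -m inch '[{"dr":[0,0.8,0],"translation":[-1,25,0],"gripper":255},{"dr":[0,0,0],"translation":[-2,38,0],"gripper":255},{"dr":[0,0,0],"translation":[-2,38,0],"gripper":255},{"dr":[0,0,0],"translation":[-2,38,0],"gripper":255},{"dr":[0,0,0],"translation":[-2,38,0],"gripper":255},{"dr":[0,0,0],"translation":[-2,38,0],"gripper":255},{"dr":[0,0,0],"translation":[-1,30,0],"gripper":255},{"dr":[0,0,0],"translation":[0,20,0],"gripper":255},{"dr":[0,0,0],"translation":[0,6,0],"gripper":255},{"dr":[0,0,0],"translation":[0,0,0],"gripper":255}]'; python3 d.py -98 0 65
```

```text
t: 30.15
tcp_pos: [0.5875, 0.0734, 0.2275]
tcp_rot: [0.221, 3.133, 0.004]
contact_force: [0.4, -0.1, 0.1]
gripper_width: -0.0
t 30.15 tcp [587.5  73.4 227.5] tip rel axle (chest frame) [-101.9   14.9   72.5] F [ 0.4 -0.1  0.1] w -0.0
tool x yaw 171.9 turn to align -1.1 tilt [ 0.001  0.002 -1.   ] chest x dir in world [ 0.987 -0.159  0.   ]
shift mm [  1.4 -15.3  -7.5]
```

Correct sideways, then go down to the handle.

```bash
python3 -m inch '[{"dr":[0,0,-1],"translation":[1,-8,0],"gripper":255},{"dr":[0,0,0],"translation":[1,-6,0],"gripper":255},{"dr":[0,0,0],"translation":[0,0,0],"gripper":255},{"dr":[0,0,0],"translation":[0,0,-15],"gripper":255},{"dr":[0,0,0],"translation":[0,0,-20],"gripper":255},{"dr":[0,0,0],"translation":[0,0,-20],"gripper":255},{"dr":[0,0,0],"translation":[0,0,-18],"gripper":255},{"dr":[0,0,0],"translation":[0,0,-10],"gripper":255},{"dr":[0,0,0],"translation":[0,0,0],"gripper":255},{"dr":[0,0,0],"translation":[0,0,0],"gripper":255}]'; python3 d.py -98 0 -82;python3 - <<'E'
from h import *
cv2.imwrite("pics/wrist16.png",optics.capture("wrist"))
E
```

```text
t: 30.98
tcp_pos: [0.5923, 0.0466, 0.1434]
tcp_rot: [0.269, 3.124, -0.001]
contact_force: [0.1, 0.8, 1.6]
gripper_width: -0.0001
t 30.98 tcp [592.3  46.6 143.4] tip rel axle (chest frame) [-92.9 -10.8 -11.6] F [0.1 0.8 1.6] w -0.1
tool x yaw 170.2 turn to align 0.7 tilt [ 0.006 -0.001 -1.   ] chest x dir in world [ 0.987 -0.159  0.   ]
shift mm [ -3.3  11.5 -70.4]
```

View pics/wrist16.png

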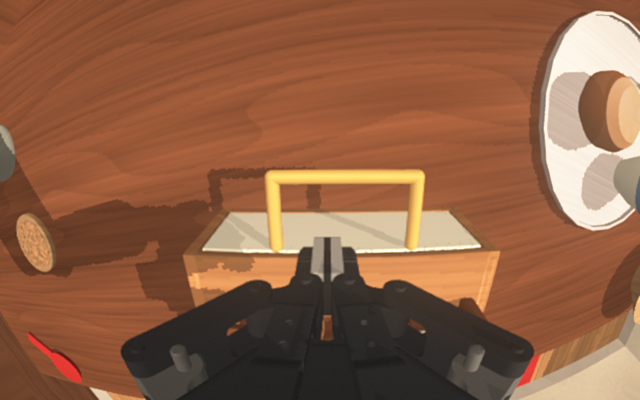

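The bar is seen at wrist row 176 with posts at columns 273 and 417, and the finger is between them. Descend behind the bar.

```bash
python3 -m inch '[{"dr":[0,0,0.6],"translation":[-3,5,-3],"gripper":255},{"dr":[0,0,0],"translation":[-2,5,-10],"gripper":255},{"dr":[0,0,0],"translation":[0,0,-14],"gripper":255},{"dr":[0,0,0],"translation":[0,0,-14],"gripper":255},{"dr":[0,0,0],"translation":[0,0,-12],"gripper":255},{"dr":[0,0,0],"translation":[0,0,-8],"gripper":255},{"dr":[0,0,0],"translation":[0,0,-3],"gripper":255},{"dr":[0,0,0],"translation":[0,0,0],"gripper":255},{"dr":[0,0,0],"translation":[0,0,0],"gripper":255},{"dr":[0,0,0],"translation":[0,0,0],"gripper":255}]'; python3 d.py -98 0 -82;python3 - <<'E'
from h import *
cv2.imwrite("pics/wrist17.png",optics.capture("wrist"))
E
```

```text
t: 31.87
tcp_pos: [0.5907, 0.0602, 0.0816]
tcp_rot: [0.247, 3.113, 0.002]
contact_force: [-1.0, -0.8, 0.2]
gripper_width: 0.0003
t 31.87 tcp [590.7  60.2  81.6] tip rel axle (chest frame) [-96.7   2.4 -73.4] F [-1.  -0.8  0.2] w 0.3
tool x yaw 170.9 turn to align -0.1 tilt [ 0.019 -0.    -1.   ] chest x dir in world [ 0.987 -0.159  0.   ]
shift mm [-1.7 -2.1 -8.6]
```

View pics/wrist17.png

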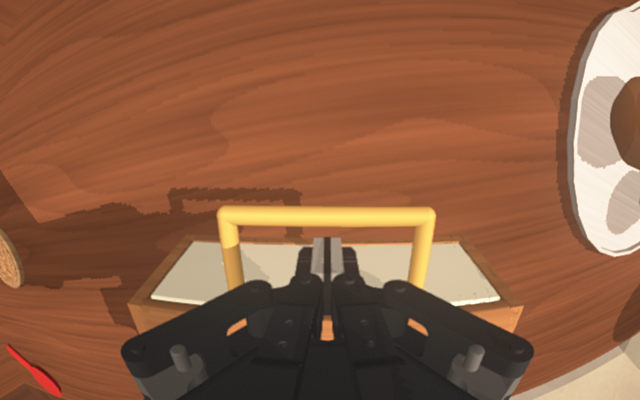

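```bash
python3 -m inch '[{"dr":[0,0.5,0],"translation":[0,-1,-6],"gripper":255},{"dr":[0,0.3,0],"translation":[0,-1,-5],"gripper":255},{"dr":[0,0,0],"translation":[0,0,0],"gripper":255},{"dr":[0,0,0],"translation":[0,0,0],"gripper":255},{"dr":[0,0,0],"translation":[-5,0.8,0],"gripper":255},{"dr":[0,0,0],"translation":[-7,1.1,0],"gripper":255},{"dr":[0,0,0],"translation":[-8,1.3,0],"gripper":255},{"dr":[0,0,0],"translation":[-8,1.3,0],"gripper":255},{"dr":[0,0,0],"translation":[-8,1.3,0],"gripper":255},{"dr":[0,0,0],"translation":[-8,1.3,0],"gripper":255}]'; python3 d.py -205 0 -85
```

```text
t: 32.75
tcp_pos: [0.5492, 0.0648, 0.0721]
tcp_rot: [0.248, 3.116, 0.0]
contact_force: [2.5, -0.4, -1.8]
gripper_width: -0.0002
t 32.75 tcp [549.2  64.8  72.1] tip rel axle (chest frame) [-138.4    0.3  -82.9] F [ 2.5 -0.4 -1.8] w -0.2
tool x yaw 170.9 turn to align -0.1 tilt [ 0.015 -0.001 -1.   ] chest x dir in world [ 0.987 -0.159  0.   ]
shift mm [-65.8  10.3  -2.1]
```

Force of 2.5 N means the drawer is being pulled. Continue.

```bash
python3 -m inch '[{"dr":[0,0.3,0],"translation":[-8,1.3,0],"gripper":255},{"dr":[0,0,0],"translation":[-8,1.3,0],"gripper":255},{"dr":[0,0,0],"translation":[-8,1.3,0],"gripper":255},{"dr":[0,0,0],"translation":[-8,1.3,0],"gripper":255},{"dr":[0,0,0],"translation":[-8,1.3,0],"gripper":255},{"dr":[0,0,0],"translation":[-7,1.1,0],"gripper":255},{"dr":[0,0,0],"translation":[-5,0.8,0],"gripper":255},{"dr":[0,0,0],"translation":[-3,0.5,0],"gripper":255},{"dr":[0,0,0],"translation":[0,0,0],"gripper":255},{"dr":[0,0,0],"translation":[0,0,0],"gripper":255}]'; python3 d.py -205 0 -85
```

```text
t: 33.58
tcp_pos: [0.4861, 0.0753, 0.073]
tcp_rot: [0.247, 3.121, -0.0]
contact_force: [1.6, -0.2, -1.5]
gripper_width: 0.0002
t 33.58 tcp [486.1  75.3  73. ] tip rel axle (chest frame) [-202.3    0.6  -82. ] F [ 1.6 -0.2 -1.5] w 0.2
tool x yaw 170.9 turn to align -0.1 tilt [ 0.011 -0.001 -1.   ] chest x dir in world [ 0.987 -0.159  0.   ]
shift mm [-2.7 -0.1 -3. ]
```

```bash
python3 -m inch '[{"dr":[0,0,0],"translation":[-3,0.5,0],"gripper":255},{"dr":[0,0,0],"translation":[-3,0.5,0],"gripper":255},{"dr":[0,0,0],"translation":[-3,0.5,0],"gripper":255},{"dr":[0,0,0],"translation":[-2,0.3,0],"gripper":255},{"dr":[0,0,0],"translation":[-2,0.3,0],"gripper":255},{"dr":[0,0,0],"translation":[-2,0.3,0],"gripper":255},{"dr":[0,0,0],"translation":[0,0,0],"gripper":255},{"dr":[0,0,0],"translation":[0,0,0],"gripper":255},{"dr":[0,0,0],"translation":[0,0,0],"gripper":255},{"dr":[0,0,0],"translation":[0,0,0],"gripper":255}]'; python3 d.py -205 0 -85
```

```text
t: 34.42
tcp_pos: [0.4864, 0.0756, 0.0751]
tcp_rot: [0.246, 3.096, -0.001]
contact_force: [1.9, 0.5, -1.3]
gripper_width: 0.0001
t 34.42 tcp [486.4  75.6  75.1] tip rel axle (chest frame) [-202.1    0.9  -79.9] F [ 1.9  0.5 -1.3] w 0.1
tool x yaw 170.9 turn to align -0.1 tilt [ 0.036 -0.003 -0.999] chest x dir in world [ 0.987 -0.159  0.   ]
shift mm [-3.  -0.4 -5.1]
```

No further motion: the drawer is at its stop. Free the finger from the bar and lift straight up.

```bash
python3 -m inch '[{"dr":[0,0.5,0],"translation":[5,-0.8,0],"gripper":255},{"dr":[0,0.5,0],"translation":[4,-0.6,0],"gripper":255},{"dr":[0,0.5,0],"translation":[0,0,0],"gripper":255},{"dr":[0,0.5,0],"translation":[0,0,0],"gripper":255},{"dr":[0,0,0],"translation":[0,0,10],"gripper":255},{"dr":[0,0,0],"translation":[0,0,18],"gripper":255},{"dr":[0,0,0],"translation":[0,0,20],"gripper":255},{"dr":[0,0,0],"translation":[0,0,25],"gripper":255},{"dr":[0,0,0],"translation":[0,0,25],"gripper":255},{"dr":[0,0,0],"translation":[0,0,25],"gripper":255}]'; python3 d.py
```

```text
t: 35.25
tcp_pos: [0.4853, 0.074, 0.1952]
tcp_rot: [-0.247, -3.1, 0.009]
contact_force: [0.0, -0.9, 1.1]
gripper_width: 0.0002
t 35.25 tcp [485.3  74.  195.2] tip rel axle (chest frame) [-202.9   -0.8   40.2] F [ 0.  -0.9  1.1] w 0.2
tool x yaw 170.9 turn to align -0.1 tilt [-0.033 -0.003 -0.999] chest x dir in world [ 0.987 -0.159  0.   ]
```

```bash
python3 -m inch '[{"dr":[0,0,0],"translation":[0,0,15],"gripper":255},{"dr":[0,0,0],"translation":[0,0,10],"gripper":255},{"dr":[0,0,0],"translation":[0,-20,0],"gripper":255},{"dr":[0,0,0],"translation":[0,-35,0],"gripper":255},{"dr":[0,0,0],"translation":[0,-38,0],"gripper":255},{"dr":[0,0,0],"translation":[0,-38,0],"gripper":255},{"dr":[0,0,0],"translation":[0,-35,0],"gripper":255},{"dr":[0,0,0],"translation":[0,-20,0],"gripper":255},{"dr":[0,0,0],"translation":[0,0,0],"gripper":255},{"dr":[0,0,0],"translation":[0,0,0],"gripper":255}]'; python3 d.py
python3 - <<'E'
from h import *
for n in("top","scene"): cv2.imwrite(f"pics/{n}20.png",optics.capture(n))
a=cv2.imread("pics/top20.png")[105:255,240:390]; b=cv2.imread("pics/scene20.png")[170:270,280:400]
cv2.imwrite("pics/z20.png",cv2.hconcat([cv2.resize(a,(400,400)),cv2.resize(b,(400,400))]))
p=optics.camera_params("top"); C=-p["R"].T@p["t"]
E
python3 fine.py top pics/top20.png; python3 fine.py scene pics/scene20.png
```

```text
t: 36.08
tcp_pos: [0.4854, -0.1179, 0.2285]
tcp_rot: [-0.24, -3.102, 0.004]
contact_force: [0.3, 0.3, 0.3]
gripper_width: -0.0
t 36.08 tcp [ 485.4 -117.9  228.5] tip rel axle (chest frame) [-172.2 -190.3   73.5] F [0.3 0.3 0.3] w -0.0
tool x yaw 171.1 turn to align -0.3 tilt [-0.031 -0.    -1.   ] chest x dir in world [ 0.987 -0.159  0.   ]
282 (0, -0.5) [('L', np.float64(175.8), 93), ('M', np.float64(63.2), 75), ('R', np.float64(234.2), 114)]
286 (0, 0) [('L', np.float64(177.6), 96), ('M', np.float64(65.1), 77), ('R', np.float64(236.0), 113)]
287 (0.5, -0.5) [('L', np.float64(175.6), 96), ('M', np.float64(62.7), 75), ('R', np.float64(233.7), 115)]
288 (0, -1) [('L', np.float64(173.6), 95), ('M', np.float64(60.9), 77), ('R', np.float64(232.0), 116)]
286 (0.5, 0) [('L', np.float64(177.4), 92), ('M', np.float64(63.7), 82), ('R', np.float64(235.8), 112)]
288 (0.5, 0.5) [('L', np.float64(175.3), 92), ('M', np.float64(61.4), 82), ('R', np.float64(233.0), 113)]
290 (1, 0) [('L', np.float64(177.4), 93), ('M', np.float64(63.7), 85), ('R', np.float64(235.4), 113)]
291 (0, 0) [('L', np.float64(177.4), 95), ('M', np.float64(63.8), 83), ('R', np.float64(235.8), 114)]
```

View pics/z20.png

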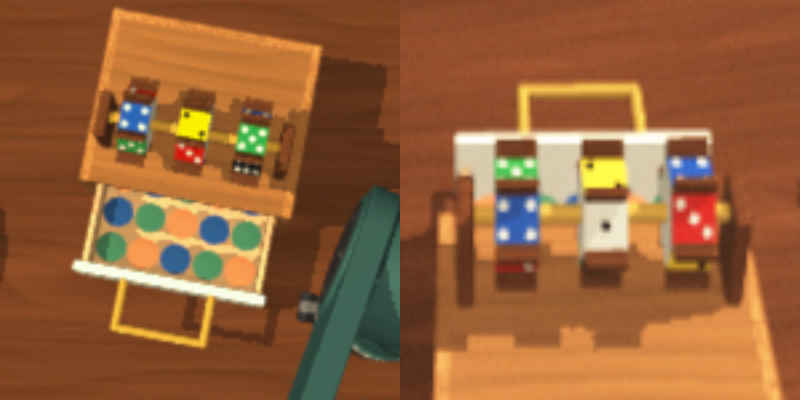

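View pics/top20.png

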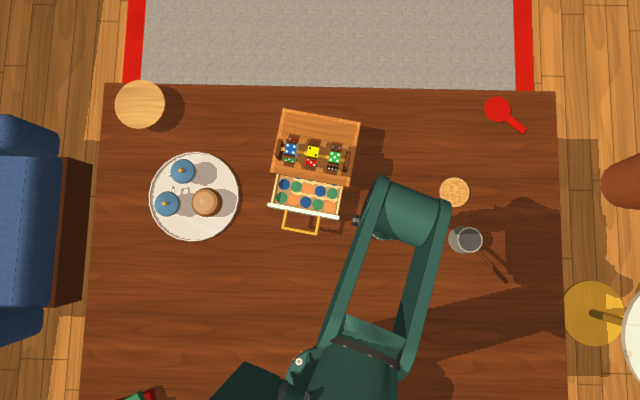

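The drawer is out with capsules visible, the wheels read 4-2-5, and the cups, bowl, coaster and cezve haven't moved. Now the opening in numbers.

Run:
```python
from h import *
p=optics.camera_params("top"); C=-p["R"].T@p["t"]
def bar(f):
    im=cv2.imread(f).astype(int); 
    # bar pixels: yellow
    m=(im[...,2]>170)&(im[...,1]>120)&(im[...,0]<90)&(im[...,2]-im[...,1]<70); m[:185]=0; m[:,:280]=0; m[:,345:]=0; m[245:]=0
    best=[]
    for u in range(292,318):
        v=np.where(m[:,u])[0]
        if len(v) : best.append((u,v[v>v.max()-6].mean()))
    out=[]
    for u,v in best:
        r=p["R"].T@np.linalg.inv(p["K"])@[u,v,1]; X=C+r*(.085-C[2])/r[2]
        d=X[:2]-[.7203,.0369]; out.append(np.cos(.16)*d[0]-np.sin(.16)*d[1])
    return np.median(out),len(out)
a,b=bar("pics/top15.png"),bar("pics/top20.png"); print(a,b,"opening",a[0]-b[0])
o=ctrl.get_obs(); print(o["t"],o["joint_vel"].round(3))
```

```text
(np.float64(-0.15309003137038021), 26) (np.float64(-0.25318837206925504), 26) opening 0.10009834069887483
36.1833 [ 0.023 -0.006  0.007  0.005 -0.002  0.002]
```

The drawer opening measures 100 mm. I let the arm settle, then hand in.

```bash
python3 -m inch '[{"dr":[0,0,0],"translation":[0,0,0],"gripper":255},{"dr":[0,0,0],"translation":[0,0,0],"gripper":255},{"dr":[0,0,0],"translation":[0,0,0],"gripper":255},{"dr":[0,0,0],"translation":[0,0,0],"gripper":255},{"dr":[0,0,0],"translation":[0,0,0],"gripper":255},{"dr":[0,0,0],"translation":[0,0,0],"gripper":255},{"dr":[0,0,0],"translation":[0,0,0],"gripper":255},{"dr":[0,0,0],"translation":[0,0,0],"gripper":255},{"dr":[0,0,0],"translation":[0,0,0],"gripper":255},{"dr":[0,0,0],"translation":[0,0,0],"gripper":255}]'
python3 - <<'E'
from station import workorder
print(workorder.close_job())
E
```

```text
t: 37.02
tcp_pos: [0.485, -0.1104, 0.2283]
tcp_rot: [-0.225, -3.101, 0.001]
contact_force: [-0.2, -0.4, -0.2]
gripper_width: 0.0002
the job is handed in; nothing more can be done
None
```

I set the wheels to four, two, five and then pulled the drawer fully open. I handed the job in at 37 s of the 72 s allowed; it gave no verdict. I rolled the wheels by pushing their lugs with the closed fingertips: two strokes on the right, three on the left, one on the middle. Then I hooked the handle bar and pulled until the drawer stopped moving.

**Last checks:**
- **Wheels:** the top and scene cameras agree within about 1°. Left is near 177° (target 180°), middle near 64° (target 60°) and right near 235.5° (target 240°). None is exactly square, but the worst is about 2.4 mm off against the 6 mm limit.
- **Drawer:** measured 100 mm out in the top image.
- **Coffee things:** the cups, sugar bowl, cezve and coaster look unmoved in the top picture; I checked this by eye, not by measuring.
- **Arm:** it was clear of the chest, with contact force near zero.

**What disagreed:** the stated 25 mm fingertip reach did not match what I saw. With the fingers shut, the tips sat at about the TCP itself. My first stroke therefore passed over the lug without touching it, and I corrected the reach before going on.

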